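# Stand a support sleeve up against its stop and lay a bearing on it

### The job

Get the bearing ready for pressing: slide the lying brass sleeve along its rail until its foot butts against the green stop, then tip it up by its free end, foot kept against the stop and never lifted off the rail, until it stands upright by itself against the stop's wall. Let go of it, then fetch the ball bearing and lower it flat and centred onto the sleeve's upper end, letting go only once it rests there. Leave the other things lying nearby where they are.

Things in the scene. Friction and masses are not known exactly. Their poses are not given: they have to be found in the camera images.
- sleeve: Plain brass tube, 54 mm outside, 44 mm inside, 190 mm long, about 0.45 kg. Origin at the centre of its foot end's face; z axis along the tube from foot to head. At first it slopes up at 12 degrees from foot to head: the foot's lower edge rests on the rail between the stop's cheeks, its upper edge is 12 to 35 mm short of the stop's wall; two fixed balls carry it nearer the head.
- sleeve_foot (a point): centre of the sleeve's foot end face (the sleeve's origin)
- sleeve_head (a point): centre of the sleeve's other (head) end face, 190 mm from the foot. The head end is free all round and overhangs the balls by about 80 mm at first, 45 to 65 mm once the foot is butted, its underside then some 35 mm above the rail's top face
- base_rail: Fixed dark steel plate, 235 x 120 mm, under the ball rest and the stop. Its top face is 20 mm above this origin and 8 to 20 mm above the bench (differs by set-up). Origin under the ball rest; x level, along the sleeve toward the stop; z up. The plate runs from x = -30 to +205 mm. Two steel ball heads (18 mm, at x = 0, y = +-22 mm) have their tops 30 mm above the plate.
- stop: Fixed green stop on the rail. Origin on the rail's top face at the foot of the wall's front face, mid-width; axes as the rail's: the wall is at x = 0 to 14 mm, 118 mm wide, 110 mm high. Two cheeks, 45 mm high, inner faces 62 mm apart, run 64 mm from the wall toward the sleeve, then flare out to x = -90 mm. It is clamped anywhere within 23 mm along the rail.
- nest (a point): point on the rail's top face where the middle of the foot comes when the sleeve stands upright against the wall: 27 mm in front of the wall, midway between the cheeks
- bearing: Steel ball bearing, a flat ring 62 mm across, 16 mm thick, 0.2 kg, lying flat on the bench to the right of the fixture. Origin at the centre of its underside, z up. It can be gripped across its 62 mm.
- ratchet: bystander: bright ratchet handle, 264 x 38 x 32 mm, lying on the bench at the left; origin at the centre of its underside
- nut_jar: bystander: glass jar with a cream lid, 60 mm across, 78 mm high, standing on the bench near the front edge; origin at the centre of its underside
There are look-alikes about, which are no part of the job. Of the things that look like the bearing, the smaller one is meant.

How it is judged:
By the outcome, as a careful person would: the job done as asked, in the order asked, and still so for the second after the job is handed in, with the robot touching nothing.
It also fails if it takes over 69 s, if anything falls off the work surface, if the arm or the gripper's body presses on something with over 40 N, if the wrist force passes 120 N, or if a joint passes its speed limit or range.

### The arm

A 6-joint arm with a two-finger parallel gripper is mounted at the origin on a cart in front of the work surface, level with it; the furniture and walls round the work are solid. World frame = base frame: x ahead of the robot, y to its left, z up, the work surface at z = 0. Lengths are in m, angles in rad, forces in N, time in s.
With the tool pointing down it reaches from about 0.25 to 0.725 m from the base axis. Payload 4 kg.
Tool frame: the origin (TCP) lies midway between the tips of the shut fingers; the grasp point (between the pads) lies 19 mm behind it (bot.pinch_z is the z of the grasp point in the tool frame, in m); z points along the fingers, y is the direction in which the jaws open and shut (so a half turn about z gives the same grasp; the last joint's range is limited). The gripper opens to 85 mm and grips with 20 to 120 N. Pads are 22 mm wide; open, the fingers measure 114 mm over their backs; the gripper's body (76 mm by 85 mm) begins 54 mm behind the grasp point. The pads swing forward as they close: fully open they stand 13 mm farther back than shut.
Start: joints at [-1.183, 0.241, 0.005, 1.335, 0, 1.571], TCP at [0.189, -0.463, 0.231] pointing down, gripper open.
Joint ranges: [-2.72, 2.72], [-1.05, 1.87], [-1.09, 1.28], [-1.99, 2.15], [-1.42, 1.44], [-3.14, 3.14]. Speed limits (rad/s): [2.79, 2.79, 3.14, 3.14, 3.14, 3.14].

### API

Orientations are given as a unit quaternion [w, x, y, z].
In Python, from cell import bot gives the robot as it stands. The module is installed in compiled form; this text tells all that it offers.
- The arm moves only by the tool step_arm, never from a script. Its argument "increments" is a list of rows, each an object with "xyz": the shift along the tool's x, y, z in mm, a list of three; "twist": the turn about the tool's z in units of 5 degrees (1.0 is 5 degrees); "hand": the opening, from 0 (shut) to 1 (fully open). In form: [{"xyz": [tx, ty, tz], "twist": twist, "hand": hand}, ...]. A call has 1 to 12 rows; each row shifts and turns the commanded pose from where the row before left it, along the tool's axes as they then stand; what a row does not reach is not made up. A row lasts 1/10 s, in which the tool goes at most 50 mm and 8.59 degrees, less where a joint would pass 70% of its speed; a pose out of reach is approached as far as the arm can. A call is refused whole if a number of a shift passes 50 or a number of a turn 1, either way. A call with a gripper value outside its range is refused whole. The fingers move at their own pace and stop on an object; "squeeze" is the grip in N (left out, the last holds). Time passes only in rows, so rows that do not move let the fingers close. It gives the time, the measured TCP pose, the force and the opening at its end, in the units of the state.
- bot.observe(): the state, without advancing time (a new reading comes with each control period).
- bot.read_camera(name): name is "scene" or "top" or "wrist"; returns (picture, depth): 480x640x3 uint8, red, green, blue; 480x640 float32, m along the optical axis (not along the pixel's ray), 0 where there is no reading.
- bot.camera_model(name): a dict with "camera_matrix" (3x3 intrinsics, pixels), "rvec" (rotation vector, rad) and "tvec" (3), from world to camera coordinates, as OpenCV has them. Camera axes: x right, y down, z forward; pixel columns grow to the right and rows downward; lengths in m; the calibration is good to about 2 mm. A picture is of the moment at which its call begins: read the wrist's pose just before it. camera_model takes no time and is no camera call; for the wrist camera it gives the pose at the moment of the call.
- bot.finish_job(): hands the job in, once; it reports no verdict.
The state is a dict: "time": time; "qpos": joint angles; "joint_vel": joint speeds; "joint_efforts": joint torques, N m; "ee_pos": TCP position; "tool_rot": TCP orientation; "contact_force": force on the tool from outside, world axes, zero at the start; "wrist_torque": the same for the moment, N m; "finger_gap": opening from 0.0 (shut) to 1.0 (fully open).
Only numpy, scipy, OpenCV 4.12 (cv2) and the standard library are available. Lean on these libraries where they do the work, as an engineer would, in place of code of your own. Each camera call takes 0.05 s, during which the arm holds its last target. There are 200 camera calls.

## Working session

There is one attempt and no reset: what is moved stays moved. The work goes in short steps, Python scripts to look and compute and a tool call to move; the robot and the scene stay as the last step left them, time stands still between calls to the robot, and variables do not carry over. Pictures are saved under pics/ and viewed, about 8 in all and at most 12, crops included, and the job is handed in when it is done.

Besides the shell and the picture viewer there is one more tool, called after ">>>" as name(argument=value, ...) on one line, values as JSON. step_arm: Moves the arm, as the interface text tells. Its arguments: {"type":"object","properties":{"increments":{"type":"array"},"squeeze":{"type":"number"}},"required":["increments"]}

```bash
mkdir -p pics; cat > h.py <<'E'
import numpy as np, cv2
from cell import bot
def cam(n):
    m=bot.camera_model(n); K=np.array(m["camera_matrix"]); R=cv2.Rodrigues(np.array(m["rvec"],float))[0]; t=np.array(m["tvec"],float).ravel()
    return K,R,t
def shot(n,f=None):
    c=cam(n); im,d=bot.read_camera(n)
    if f: cv2.imwrite("pics/"+f,cv2.cvtColor(im,cv2.COLOR_RGB2BGR))
    return im,d,c
def cloud(d,c):
    K,R,t=c; v,u=np.mgrid[:480,:640]
    P=np.stack([(u-K[0,2])/K[0,0]*d,(v-K[1,2])/K[1,1]*d,d],-1)
    return (P-t)@R   # world
def ray(u,v,z,c):
    K,R,t=c; o=-R.T@t; r=R.T@np.array([(u-K[0,2])/K[0,0],(v-K[1,2])/K[1,1],1]); return o+r*(z-o[2])/r[2]
E
python3 - <<'E'
from h import *
print(bot.observe(), bot.pinch_z)
for n in("scene","top"):
    im,d,c=shot(n,n+"1.png"); np.savez("pics/"+n+"1.npz",im=im,d=d,K=c[0],R=c[1],t=c[2]); print(n,-c[1].T@c[2])
E
```

```text
{'time': 0.0, 'qpos': array([-1.18302111e+00,  2.41450370e-01,  3.69930170e-03,  1.33517820e+00,
        1.46231891e-05,  1.57081192e+00]), 'joint_vel': array([ 0.00017462,  0.00106503, -0.0015868 ,  0.00107521, -0.00203236,
       -0.0004431 ]), 'joint_efforts': array([-2.86354325e-04, -3.72315466e+01,  2.52410352e+01,  1.69544492e-02,
        7.97164148e-05,  7.49036406e-07]), 'ee_pos': array([ 0.18882842, -0.46228566,  0.23038476]), 'tool_rot': array([-1.04789289e-03,  9.81263552e-01,  1.92667338e-01, -1.98315517e-04]), 'contact_force': array([-0.1964276 , -0.05654704,  0.75621064]), 'wrist_torque': array([0.02288439, 0.00948399, 0.05846616]), 'finger_gap': 0.999851653862402} -0.0187
scene [0.01383024 0.88864889 1.09482532]
top [ 0.30646523 -0.00722721  1.23524796]
```

View pics/scene1.png

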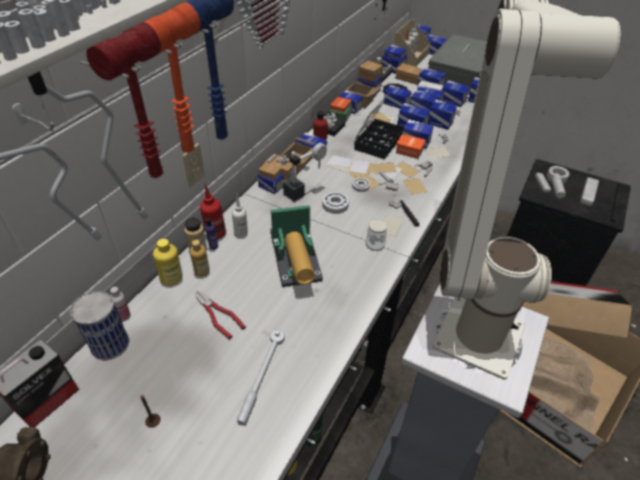

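View pics/top1.png

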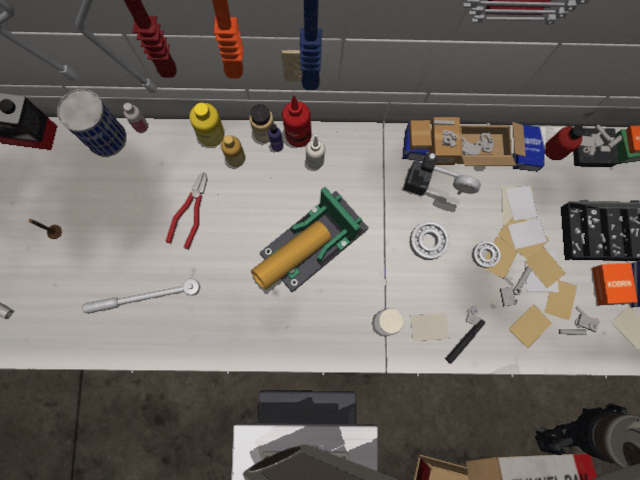

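The scene view shows the sleeve on its rail at about (299,258), with the stop behind it and two rings. In the top view the sleeve's head is at (262,275) and its foot at (325,235), with the stop wall at (343,212). There are two bearing candidates: the larger ring at (429,240) and the smaller one at (487,253). The smaller fits the description, and I'll check that it measures 62 mm.

```bash
cat > m1.py <<'E'
from h import *
z=np.load("pics/top1.npz"); im,d=z["im"],z["d"]; c=(z["K"],z["R"],z["t"]); P=cloud(d,c)
print("bench z",np.median(P[300:350,230:350,2][...]), "mm/px",1e3*np.linalg.norm(ray(300,240,0,c)-ray(301,240,0,c)))
hsv=cv2.cvtColor(im,cv2.COLOR_RGB2HSV)
# rings
for (u,v) in((429,240),(487,253)):
    s=P[v-28:v+28,u-28:u+28].reshape(-1,3); s=s[s[:,2]>.009]; s=s[np.hypot(*(s-ray(u,v,.016,c))[:,:2].T)<.05]
    (cc,r)=cv2.minEnclosingCircle(s[:,:2].astype(np.float32)); print("ring",cc,2*r,"ztop",np.percentile(s[:,2],[50,90]),len(s))
# sleeve
m=cv2.inRange(hsv,(8,120,60),(28,255,255))>0; mm=np.zeros_like(m); mm[200:300,240:345]=m[200:300,240:345]
S=P[mm]; S=S[S[:,2]>.01]; print("sleeve n",len(S)); 
w=S[:,:2]; mu=w.mean(0); e=np.linalg.svd(w-mu,full_matrices=0)[2][0]; e*=np.sign(e[0]); a=(w-mu)@e; 
print("xy axis dir",e,"yaw",np.degrees(np.arctan2(e[1],e[0])),"ctr",mu,"ext",a.min(),a.max())
for lo in np.arange(-.1,.1,.02):
    k=(a>lo)&(a<lo+.02)
    if k.sum()>5: n=np.array([-e[1],e[0]]); b=(w[k]-mu)@n; print("%.2f"%lo,k.sum(),"ztop %.4f"%np.percentile(S[k,2],97),"lat %.4f %.4f"%(b.min(),b.max()))
# green
g=(cv2.inRange(hsv,(65,80,20),(95,255,255))>0); g[:170]=0;g[265:]=0;g[:,:280]=0;g[:,380:]=0
G=P[g]; n=np.array([-e[1],e[0]])
T=G[G[:,2]>.10]; print("wall top n",len(T),"z",np.percentile(T[:,2],[10,50,90]),"axial",np.percentile((T[:,:2]-mu)@e,[2,50,98]),"lat",np.percentile((T[:,:2]-mu)@n,[1,99]))
r=cv2.minAreaRect(T[:,:2].astype(np.float32)); print("wall rect",r)
C=G[(G[:,2]>.04)&(G[:,2]<.075)]; ax=(C[:,:2]-mu)@e; la=(C[:,:2]-mu)@n; print("cheek z",np.percentile(C[:,2],[50]),"ax",ax.min(),ax.max())
for lo in np.arange(0,.12,.01):
    k=(ax>lo)&(ax<lo+.01)
    if k.sum()>3: print("%.2f"%lo,np.round(np.sort(la[k])[[0,-1]],4),"inner",la[k][la[k]<0].max() if (la[k]<0).any() else None, la[k][la[k]>0].min() if (la[k]>0).any() else None)
dk=(hsv[...,2]<90)&(hsv[...,1]<90); dk[:185]=0;dk[295:]=0;dk[:,:240]=0;dk[:,370:]=0
D=P[dk]; D=D[(D[:,2]>.004)&(D[:,2]<.03)]; print("rail z",np.percentile(D[:,2],[10,50,90]),"ax",((D[:,:2]-mu)@e).min(),((D[:,:2]-mu)@e).max(), cv2.minAreaRect(D[:,:2].astype(np.float32)))
for nm,(u,v,r) in dict(jar=(389,321,14)).items():
    print(nm,np.median(P[v-6:v+6,u-6:u+6].reshape(-1,3),0))
E
python3 m1.py
```

```text
bench z -0.0002346596338785785 mm/px 2.360515267928267
ring (0.5706745982170105, -0.28477296233177185) 0.09066784381866455 ztop [0.02127591 0.02519163] 943
ring (0.5393701195716858, -0.41863444447517395) 0.06342628598213196 ztop [0.01500426 0.0183094 ] 420
sleeve n 2045
xy axis dir [ 0.66328405 -0.74836774] yaw -48.4491832683724 ctr [0.51817436 0.0357956 ] ext -0.10822641542534792 0.09959479603755972
-0.10 159 ztop 0.1084 lat -0.0220 0.0280
-0.08 219 ztop 0.1062 lat -0.0223 0.0285
-0.06 224 ztop 0.1031 lat -0.0232 0.0292
-0.04 216 ztop 0.0995 lat -0.0231 0.0294
-0.02 209 ztop 0.0942 lat -0.0231 0.0290
0.00 217 ztop 0.0914 lat -0.0239 0.0293
0.02 203 ztop 0.0859 lat -0.0234 0.0286
0.04 203 ztop 0.0821 lat -0.0243 0.0284
0.06 204 ztop 0.0784 lat -0.0244 0.0366
0.08 187 ztop 0.0735 lat -0.0240 0.0338
wall top n 447 z [0.10889553 0.12525636 0.12897538] axial [0.13350273 0.13819568 0.14684437] lat [-0.18697263  0.05726243]
wall rect ((0.4794769883155823, -0.06056267395615578), (0.08636843413114548, 0.3516409993171692), 86.666259765625)
cheek z [0.06025014] ax 0.042807116027633096 0.17567026327700294
0.04 [-0.0472  0.051 ] inner -0.036586425300599267 0.04118161406986354
0.05 [-0.0457  0.0503] inner -0.03205071059230024 0.03811226507484802
0.06 [-0.0414  0.0471] inner -0.029986545024209513 0.03420133907217566
0.07 [-0.0384  0.0432] inner -0.02937344321481525 0.03323677933806073
0.08 [-0.0389  0.0426] inner -0.02829004357716951 0.03332052503636174
0.09 [-0.0393  0.0429] inner -0.02929701646261317 0.03272476346643447
0.10 [-0.0391  0.0425] inner -0.028677735716617157 0.03240234800138789
0.11 [-0.0391  0.0424] inner -0.02902439316033403 0.03236353075672938
rail z [0.013525   0.0166277  0.02018906] ax -0.048479261403297065 0.18471490334752733 ((0.5648576021194458, -0.014107853174209595), (0.11935579031705856, 0.23210828006267548), 40.68239974975586)
jar [ 0.3769149  -0.17658795  0.07695383]
```

```bash
python3 - <<'E'
import cv2
a=cv2.imread("pics/top1.png")[180:300,230:530]; cv2.imwrite("pics/crop1.png",cv2.resize(a,(800,320),interpolation=cv2.INTER_CUBIC))
E
```

```text
(no output)
```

View pics/crop1.png

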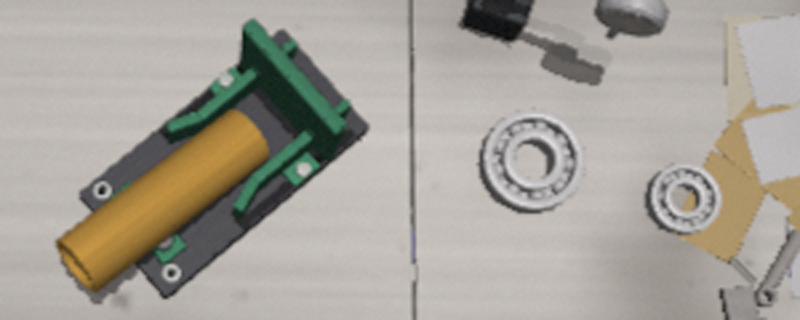

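The crop shows the larger ring (about 90 mm) at (532,158) and the smaller at (684,198). The smaller one measures 63 mm across and 16 to 18 mm high, so that's the bearing. The sleeve lies between the cheeks, with its head at the lower left (80,265).

The tool stays pointing down, so I'll pinch the sleeve across its head end and let it pivot in the pads.

```bash
cat > plan.py <<'E'
from h import *
import json
from scipy.spatial.transform import Rotation as Ro
E=np.array([.663,-.748]);N=np.array([.748,.663]);MU=np.array([.5182,.0358])
def pose():
    o=bot.observe(); q=o["tool_rot"]; return o["ee_pos"],Ro.from_quat([q[1],q[2],q[3],q[0]])
def rows(pts,dtw=0,hand=1,p0=None,R0=None,dec=0):
    """pts: list of world TCP targets, one per row; dtw total twist units"""
    p,R=pose(); p=p if p0 is None else p0
    n=len(pts); tw=round(dtw/n,2); out=[]
    for t in pts:
        x=np.round(R.inv().apply((np.array(t)-p)*1e3),dec); p=p+R.apply(x)/1e3
        out.append({"xyz":[float(v) if dec else int(v) for v in x],"twist":tw,"hand":hand}); R=R*Ro.from_euler("z",tw*5,degrees=True)
    for i in range(0,n,12): print(json.dumps(out[i:i+12]))
    print("end",p,"max",max(abs(v) for r in out for v in r["xyz"]))
def lin(a,b,n): return [np.array(a)+(np.array(b)-np.array(a))*(i+1)/n for i in range(n)]
def AX(a,l,z): return np.r_[MU+a*E+l*N,z]
E
python3 - <<'E'
from plan import *
p,R=pose(); print("tool x",R.apply([1,0,0]),"y",R.apply([0,1,0]))
t=AX(-.067,.003,.20); print(t)
yx=np.degrees(np.arctan2(*R.apply([0,1,0])[[1,0]])); print(yx)
rows(lin(p,t,22),-(41.5-yx)/5)
E
```

```text
tool x [9.25751958e-01 3.78131342e-01 3.04319493e-06] y [ 0.37813071 -0.92575039 -0.00184096]
[0.476023 0.087905 0.2     ]
-67.78201806558187
[{"xyz": [22, -18, 1], "twist": -0.99, "hand": 1}, {"xyz": [23, -17, 2], "twist": -0.99, "hand": 1}, {"xyz": [24, -14, 1], "twist": -0.99, "hand": 1}, {"xyz": [25, -12, 2], "twist": -0.99, "hand": 1}, {"xyz": [27, -10, 1], "twist": -0.99, "hand": 1}, {"xyz": [27, -7, 2], "twist": -0.99, "hand": 1}, {"xyz": [28, -5, 1], "twist": -0.99, "hand": 1}, {"xyz": [28, -3, 1], "twist": -0.99, "hand": 1}, {"xyz": [28, 0, 2], "twist": -0.99, "hand": 1}, {"xyz": [28, 2, 1], "twist": -0.99, "hand": 1}, {"xyz": [28, 4, 2], "twist": -0.99, "hand": 1}, {"xyz": [27, 7, 1], "twist": -0.99, "hand": 1}]
[{"xyz": [27, 9, 1], "twist": -0.99, "hand": 1}, {"xyz": [26, 12, 2], "twist": -0.99, "hand": 1}, {"xyz": [24, 14, 1], "twist": -0.99, "hand": 1}, {"xyz": [24, 16, 2], "twist": -0.99, "hand": 1}, {"xyz": [22, 17, 1], "twist": -0.99, "hand": 1}, {"xyz": [20, 20, 2], "twist": -0.99, "hand": 1}, {"xyz": [19, 21, 1], "twist": -0.99, "hand": 1}, {"xyz": [16, 23, 1], "twist": -0.99, "hand": 1}, {"xyz": [15, 24, 2], "twist": -0.99, "hand": 1}, {"xyz": [12, 25, 1], "twist": -0.99, "hand": 1}]
end [0.47606732 0.08737171 0.20025777] max 28
```

>>> step_arm(increments=[{"xyz":[22,-18,1],"twist":-0.99,"hand":1},{"xyz":[23,-17,2],"twist":-0.99,"hand":1},{"xyz":[24,-14,1],"twist":-0.99,"hand":1},{"xyz":[25,-12,2],"twist":-0.99,"hand":1},{"xyz":[27,-10,1],"twist":-0.99,"hand":1},{"xyz":[27,-7,2],"twist":-0.99,"hand":1},{"xyz":[28,-5,1],"twist":-0.99,"hand":1},{"xyz":[28,-3,1],"twist":-0.99,"hand":1},{"xyz":[28,0,2],"twist":-0.99,"hand":1},{"xyz":[28,2,1],"twist":-0.99,"hand":1},{"xyz":[28,4,2],"twist":-0.99,"hand":1},{"xyz":[27,7,1],"twist":-0.99,"hand":1}], squeeze=20)

```text
time: 1.3
ee_pos: [0.3454, -0.1619, 0.2139]
tool_rot: [-0.0, 0.756, 0.655, -0.0]
contact_force: [-0.1, -0.3, -0.3]
finger_gap: 1.001
```

>>> step_arm(increments=[{"xyz":[27,9,1],"twist":-0.99,"hand":1},{"xyz":[26,12,2],"twist":-0.99,"hand":1},{"xyz":[24,14,1],"twist":-0.99,"hand":1},{"xyz":[24,16,2],"twist":-0.99,"hand":1},{"xyz":[22,17,1],"twist":-0.99,"hand":1},{"xyz":[20,20,2],"twist":-0.99,"hand":1},{"xyz":[19,21,1],"twist":-0.99,"hand":1},{"xyz":[16,23,1],"twist":-0.99,"hand":1},{"xyz":[15,24,2],"twist":-0.99,"hand":1},{"xyz":[12,25,1],"twist":-0.99,"hand":1},{"xyz":[0,0,0],"twist":0,"hand":1},{"xyz":[0,0,0],"twist":0,"hand":1}])

```text
time: 2.5
ee_pos: [0.4758, 0.087, 0.1996]
tool_rot: [-0.001, 0.414, 0.91, -0.001]
contact_force: [0.3, 0.1, -0.4]
finger_gap: 1.003
```

```bash
python3 - <<'E'
from plan import *
o=bot.observe(); print(o["qpos"],o["ee_pos"])
im,d,c=shot("wrist","w1.png"); P=cloud(d,c); print("cam",-c[1].T@c[2],c[1][2])
np.savez("pics/w1.npz",im=im,d=d,K=c[0],R=c[1],t=c[2])
hsv=cv2.cvtColor(im,cv2.COLOR_RGB2HSV); m=cv2.inRange(hsv,(8,120,60),(28,255,255))>0
S=P[m&(d>0)]; a=(S[:,:2]-MU)@E; b=(S[:,:2]-MU)@N; print(len(S),a.min(),a.max())
for lo in np.arange(-.12,.12,.02):
    k=(a>lo)&(a<lo+.02)&(S[:,2]>.03)
    if k.sum()>20: print("%.2f"%lo,k.sum(),"ztop %.4f"%np.percentile(S[k,2],98),"lat",np.percentile(b[k],[1,99]).round(4))
g=(cv2.inRange(hsv,(65,80,20),(95,255,255))>0)&(d>0); G=P[g]; ax=(G[:,:2]-MU)@E; print("green",len(G),"zmax",np.percentile(G[:,2],99) if len(G) else 0)
k=G[:,2]>.115; print("walltop ax",np.percentile(ax[k],[1,5,50,95,99]) if k.any() else None)
E
```

```text
[ 1.81111180e-01  2.26530674e-01 -9.70835018e-02  1.24907092e+00
 -3.39821820e-04  1.03375070e+00] [0.4757646  0.08701609 0.19961906]
cam [0.42245619 0.14816381 0.34285409] [ 0.20574206 -0.23989863 -0.94874594]
13524 -0.15550834271546843 0.1346492064002235
-0.10 1943 ztop 0.1079 lat [-0.0197  0.0295]
-0.08 2024 ztop 0.1069 lat [-0.0197  0.0293]
-0.06 1575 ztop 0.1027 lat [-0.0206  0.0293]
-0.04 1415 ztop 0.0987 lat [-0.021   0.0292]
-0.02 1264 ztop 0.0946 lat [-0.0212  0.0289]
0.00 1146 ztop 0.0902 lat [-0.0214  0.0289]
0.02 1028 ztop 0.0859 lat [-0.022   0.0292]
0.04 1271 ztop 0.0933 lat [-0.0217  0.2657]
0.06 1092 ztop 0.0942 lat [-0.0221  0.2683]
0.08 729 ztop 0.0738 lat [-0.0224  0.0274]
green 3751 zmax 0.07018895165681746
walltop ax None
```

View pics/w1.png

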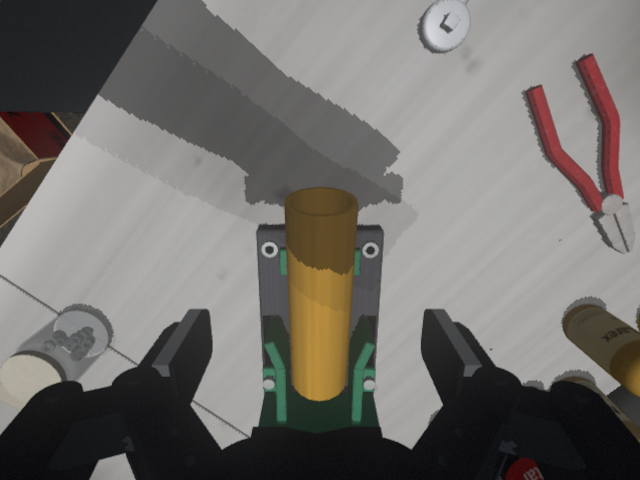

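The wrist view shows the sleeve centred between the open fingers, with its head rim at (321,200) and foot at (320,398) between the green cheeks. I'll descend a little nearer the head and close lightly.

>>> step_arm(increments=[{"xyz":[8,1.5,20],"twist":0,"hand":1},{"xyz":[0,0,30],"twist":0,"hand":1},{"xyz":[0,0,30],"twist":0,"hand":1},{"xyz":[0,0,30],"twist":0,"hand":1},{"xyz":[0,0,25],"twist":0,"hand":1},{"xyz":[0,0,11],"twist":0,"hand":1},{"xyz":[0,0,0],"twist":0,"hand":1},{"xyz":[0,0,0],"twist":0,"hand":0},{"xyz":[0,0,0],"twist":0,"hand":0},{"xyz":[0,0,0],"twist":0,"hand":0},{"xyz":[0,0,0],"twist":0,"hand":0},{"xyz":[0,0,0],"twist":0,"hand":0}], squeeze=20)

```text
time: 3.75
ee_pos: [0.4734, 0.0941, 0.0553]
tool_rot: [0.001, 0.414, 0.91, 0.001]
contact_force: [0.9, 0.1, 1.8]
finger_gap: 0.637
```

>>> step_arm(increments=[{"xyz":[-4,0,0.8],"twist":0,"hand":0},{"xyz":[-4,0,0.8],"twist":0,"hand":0},{"xyz":[-4,0,0.8],"twist":0,"hand":0},{"xyz":[0,0,0],"twist":0,"hand":0}])

```text
time: 4.15
ee_pos: [0.4812, 0.085, 0.0525]
tool_rot: [0.001, 0.414, 0.91, 0.001]
contact_force: [2.1, 1.0, 2.8]
finger_gap: 0.637
```

>>> step_arm(increments=[{"xyz":[-3,0,0.6],"twist":0,"hand":0},{"xyz":[-3,0,0.6],"twist":0,"hand":0},{"xyz":[0,0,0],"twist":0,"hand":0}])

```text
time: 4.45
ee_pos: [0.485, 0.0805, 0.0511]
tool_rot: [0.001, 0.414, 0.91, 0.001]
contact_force: [2.2, 1.8, 2.9]
finger_gap: 0.633
```

```bash
cat > chk.py <<'E'
from plan import *
import sys
im,d,c=shot("top",sys.argv[1]); P=cloud(d,c); hsv=cv2.cvtColor(im,cv2.COLOR_RGB2HSV); p,_=pose(); o=bot.observe()
print("tcp a,l",(p[:2]-MU)@E,(p[:2]-MU)@N,p[2],"F along e",o["contact_force"][:2]@E,"Fz",o["contact_force"][2])
m=cv2.inRange(hsv,(8,120,60),(28,255,255))>0; a=(P[...,:2]-MU)@E; b=(P[...,:2]-MU)@N
# axial strip at mid lateral: classes
for l in (-.008,.003,.014):
    k=(abs(b-l)<.006)&(a>-.15)&(a<.2)
    s=k&m&(P[...,2]>.02); g=k&(cv2.inRange(hsv,(65,80,20),(95,255,255))>0)&(P[...,2]>.115)
    print("l",l,"brass a max",np.sort(a[s])[-4:].round(4),"wall top a",np.percentile(a[g],[5,95]).round(4) if g.any() else None)
E
python3 chk.py t2.png; python3 - <<'E'
import cv2
a=cv2.imread("pics/t2.png")[180:300,230:380]; cv2.imwrite("pics/t2c.png",cv2.resize(a,(750,600),interpolation=cv2.INTER_CUBIC))
E
```

```text
tcp a,l -0.05542696831947104 0.004808424479674541 0.0510262396036965 F along e 0.3064759682420622 Fz 2.957368667774896
l -0.008 brass a max [0.1165 0.1166 0.1167 0.118 ] wall top a [0.1349 0.1455]
l 0.003 brass a max [0.1165 0.1173 0.1174 0.1184] wall top a [0.1348 0.1464]
l 0.014 brass a max [0.1164 0.117  0.1177 0.1184] wall top a [0.1346 0.1472]
```

View pics/t2c.png

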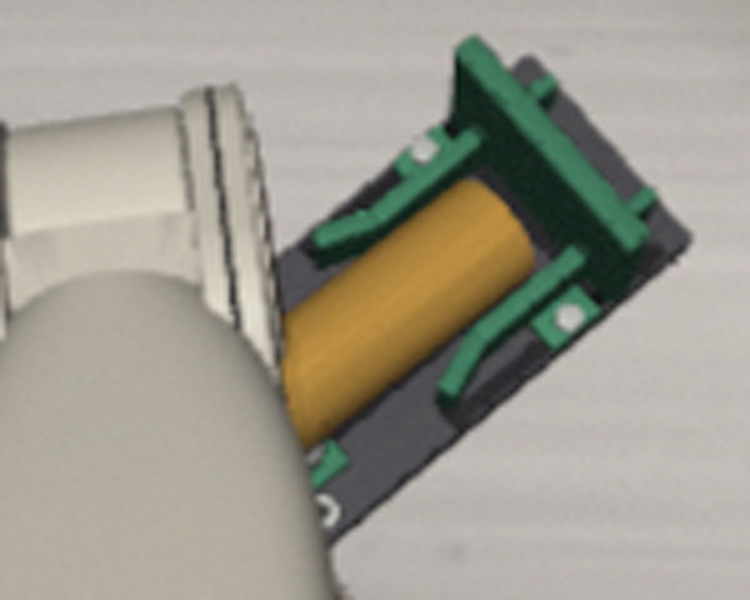

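The enlarged top view shows the sleeve between the cheeks with its foot edge at (505,210) and a dark gap of about 17 mm to the wall. I'll keep sliding in small steps and watch the force.

>>> step_arm(increments=[{"xyz":[-4,0,0.7],"twist":0,"hand":0},{"xyz":[-4,0,0.7],"twist":0,"hand":0},{"xyz":[-4,0,0.7],"twist":0,"hand":0},{"xyz":[0,0,0],"twist":0,"hand":0}])

```text
time: 4.9
ee_pos: [0.4928, 0.0711, 0.0486]
tool_rot: [0.001, 0.414, 0.91, 0.0]
contact_force: [3.7, 1.7, 1.3]
finger_gap: 0.634
```

>>> step_arm(increments=[{"xyz":[-2,0,0.3],"twist":0,"hand":0},{"xyz":[-1,0,0.2],"twist":0,"hand":0},{"xyz":[0,0,0],"twist":0,"hand":0}])

```text
time: 5.2
ee_pos: [0.4941, 0.0695, 0.0483]
tool_rot: [-0.0, 0.414, 0.91, 0.001]
contact_force: [1.1, 3.9, 4.5]
finger_gap: 0.634
```

>>> step_arm(increments=[{"xyz":[-2,0,0.2],"twist":0,"hand":0},{"xyz":[0,0,0],"twist":0,"hand":0}])

```text
time: 5.4
ee_pos: [0.495, 0.0682, 0.048]
tool_rot: [-0.001, 0.413, 0.911, 0.001]
contact_force: [0.6, 5.3, 4.7]
finger_gap: 0.634
```

>>> step_arm(increments=[{"xyz":[-2,0,0.2],"twist":0,"hand":0},{"xyz":[0,0,0],"twist":0,"hand":0}])

```text
time: 5.6
ee_pos: [0.495, 0.0681, 0.0478]
tool_rot: [-0.002, 0.413, 0.911, 0.002]
contact_force: [-2.4, 10.0, 6.8]
finger_gap: 0.63
```

```bash
python3 chk.py t3.png; python3 - <<'E'
import numpy as np
from h import *
# scene view check: saved crop
im,d,c=shot("scene","s3.png")
cv2.imwrite("pics/s3c.png",cv2.resize(cv2.cvtColor(im[190:310,240:360],cv2.COLOR_RGB2BGR),(600,600),interpolation=cv2.INTER_CUBIC))
E
```

```text
tcp a,l -0.03953521229671965 0.004041027468691191 0.04778795544672973 F along e -8.223790426675572 Fz 6.852936218990257
l -0.008 brass a max [0.1324 0.1328 0.1336 0.1336] wall top a [0.1344 0.1458]
l 0.003 brass a max [0.1318 0.1326 0.1329 0.1332] wall top a [0.1346 0.1469]
l 0.014 brass a max [0.1328 0.1329 0.1332 0.1334] wall top a [0.1354 0.1474]
```

Butted: the motion stopped, about 8 N built up against the push, and the foot edge is at the wall within about 1 mm. Next I'll work out the tipping arc, keeping the slight bias into the corner.

```bash
python3 - <<'E'
import numpy as np, json
s=171.4; th=np.radians(np.r_[10.4:90:41j][:]); X=27*np.sin(th)+s*np.cos(th); Z=27*np.cos(th)+s*np.sin(th)
x=np.round(X-X[0],1); z=np.round(Z-Z[0],1); 
print(np.degrees(th[[10,20,30,40]]))
R=[{"xyz":[round(float(a),1),0,round(-float(b),1)],"twist":0,"hand":0} for a,b in zip(np.diff(x),np.diff(z))]
for i in range(0,40,10): print(json.dumps(R[i:i+10]),x[i+10],z[i+10])
E
```

```text
[30.3 50.2 70.1 90. ]
[{"xyz": [-0.3, 0, -5.7], "twist": 0, "hand": 0}, {"xyz": [-0.4, 0, -5.5], "twist": 0, "hand": 0}, {"xyz": [-0.7, 0, -5.5], "twist": 0, "hand": 0}, {"xyz": [-0.9, 0, -5.4], "twist": 0, "hand": 0}, {"xyz": [-1.1, 0, -5.3], "twist": 0, "hand": 0}, {"xyz": [-1.3, 0, -5.2], "twist": 0, "hand": 0}, {"xyz": [-1.5, 0, -5.1], "twist": 0, "hand": 0}, {"xyz": [-1.7, 0, -5.0], "twist": 0, "hand": 0}, {"xyz": [-1.9, 0, -4.9], "twist": 0, "hand": 0}, {"xyz": [-2.0, 0, -4.7], "twist": 0, "hand": 0}] -11.8 52.3
[{"xyz": [-2.3, 0, -4.6], "twist": 0, "hand": 0}, {"xyz": [-2.5, 0, -4.5], "twist": 0, "hand": 0}, {"xyz": [-2.7, 0, -4.3], "twist": 0, "hand": 0}, {"xyz": [-2.9, 0, -4.1], "twist": 0, "hand": 0}, {"xyz": [-3.0, 0, -4.1], "twist": 0, "hand": 0}, {"xyz": [-3.2, 0, -3.8], "twist": 0, "hand": 0}, {"xyz": [-3.4, 0, -3.7], "twist": 0, "hand": 0}, {"xyz": [-3.6, 0, -3.5], "twist": 0, "hand": 0}, {"xyz": [-3.7, 0, -3.4], "twist": 0, "hand": 0}, {"xyz": [-3.9, 0, -3.2], "twist": 0, "hand": 0}] -43.0 91.5
[{"xyz": [-4.1, 0, -3.0], "twist": 0, "hand": 0}, {"xyz": [-4.2, 0, -2.8],
[... 228 characters left out ...]
 [-4.9, 0, -1.8], "twist": 0, "hand": 0}, {"xyz": [-5.0, 0, -1.7], "twist": 0, "hand": 0}, {"xyz": [-5.1, 0, -1.4], "twist": 0, "hand": 0}, {"xyz": [-5.2, 0, -1.3], "twist": 0, "hand": 0}] -89.7 112.9
[{"xyz": [-5.4, 0, -1.0], "twist": 0, "hand": 0}, {"xyz": [-5.4, 0, -0.8], "twist": 0, "hand": 0}, {"xyz": [-5.5, 0, -0.7], "twist": 0, "hand": 0}, {"xyz": [-5.6, 0, -0.4], "twist": 0, "hand": 0}, {"xyz": [-5.6, 0, -0.2], "twist": 0, "hand": 0}, {"xyz": [-5.8, 0, -0.0], "twist": 0, "hand": 0}, {"xyz": [-5.8, 0, 0.2], "twist": 0, "hand": 0}, {"xyz": [-5.8, 0, 0.4], "twist": 0, "hand": 0}, {"xyz": [-5.9, 0, 0.7], "twist": 0, "hand": 0}, {"xyz": [-6.0, 0, 0.8], "twist": 0, "hand": 0}] -146.5 113.9
```

View pics/s3c.png

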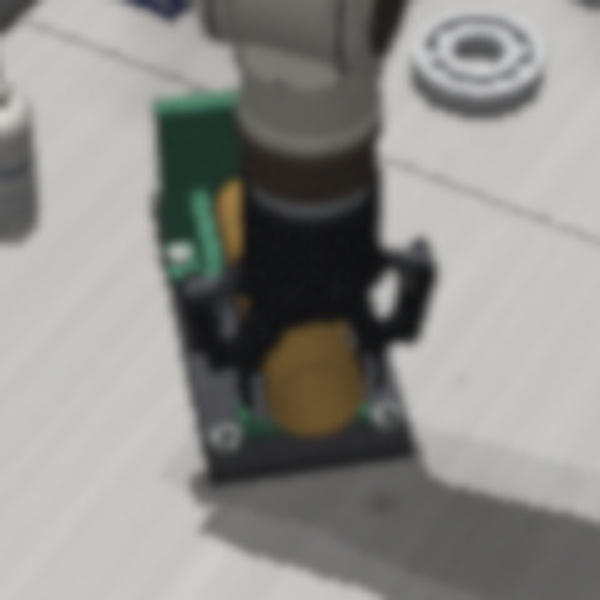

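The scene crop shows the fingers straddling the head end at (310,370). Starting the tip with a short chunk.

>>> step_arm(increments=[{"xyz":[-0.3,0,-5.7],"twist":0,"hand":0},{"xyz":[-0.4,0,-5.5],"twist":0,"hand":0},{"xyz":[-0.7,0,-5.5],"twist":0,"hand":0},{"xyz":[-0.9,0,-5.4],"twist":0,"hand":0},{"xyz":[0,0,0],"twist":0,"hand":0}])

```text
time: 6.2
ee_pos: [0.4937, 0.0648, 0.0681]
tool_rot: [-0.004, 0.413, 0.911, -0.001]
contact_force: [-3.2, 5.1, -2.3]
finger_gap: 0.638
```

```bash
cat > tilt.py <<'E'
from plan import *
import sys
def go(f=None):
    im,d,c=shot("top",f); P=cloud(d,c); hsv=cv2.cvtColor(im,cv2.COLOR_RGB2HSV); p,_=pose(); o=bot.observe()
    print("tcp a,l,z",((p[:2]-MU)@E).round(4),((p[:2]-MU)@N).round(4),p[2].round(4),"Fe %.1f Fn %.1f Fz %.1f"%(o["contact_force"][:2]@E,o["contact_force"][:2]@N,o["contact_force"][2]),"gap %.3f"%o["finger_gap"])
    m=cv2.inRange(hsv,(8,100,50),(28,255,255))>0; a=(P[...,:2]-MU)@E; b=(P[...,:2]-MU)@N; z=P[...,2]
    k=m&(abs(b-.003)<.006)&(a>-.15)&(a<.14)&(z>.02)
    a,z=a[k],z[k]
    if len(a)<8: print("few brass",len(a)); return
    q=[(a[(a>l)&(a<=l+.01)].mean(),np.median(z[(a>l)&(a<=l+.01)])) for l in np.arange(-.15,.14,.01) if ((a>l)&(a<=l+.01)).sum()>3]
    print("a,ztop",np.round(q,4).tolist()); f=np.polyfit(a,z,1); print("tilt %.1f"%np.degrees(np.arctan(-f[0])),"amax",a.max().round(4))
go(sys.argv[1] if len(sys.argv)>1 else None)
E
python3 tilt.py
```

```text
tcp a,l,z -0.0379 0.0008 0.0678 Fe -5.3 Fn 0.7 Fz -2.5 gap 0.639
a,ztop [[0.0181, 0.1018], [0.0252, 0.0994], [0.0349, 0.0961], [0.0445, 0.0939], [0.0547, 0.09], [0.0649, 0.088], [0.0749, 0.0859], [0.0849, 0.0824], [0.0943, 0.0793], [0.105, 0.0771], [0.1152, 0.0743], [0.1255, 0.071], [0.1317, 0.0697]]
tilt 15.9 amax 0.1329
```

>>> step_arm(increments=[{"xyz":[-1.1,0,-5.3],"twist":0,"hand":0},{"xyz":[-1.3,0,-5.2],"twist":0,"hand":0},{"xyz":[-1.5,0,-5.1],"twist":0,"hand":0},{"xyz":[-1.7,0,-5.0],"twist":0,"hand":0},{"xyz":[0,0,0],"twist":0,"hand":0}])

```text
time: 6.75
ee_pos: [0.4969, 0.0611, 0.0886]
tool_rot: [-0.005, 0.413, 0.911, -0.001]
contact_force: [-5.0, 5.7, -1.4]
finger_gap: 0.637
```

```bash
python3 tilt.py; python3 -c "
from h import *
o=bot.observe();print(o['qpos'],o['wrist_torque'],o['tool_rot'])"
```

```text
tcp a,l,z -0.0331 0.0008 0.0883 Fe -7.6 Fn 0.7 Fz -1.6 gap 0.633
a,ztop [[0.0262, 0.1141], [0.035, 0.1094], [0.0454, 0.1054], [0.0551, 0.1032], [0.0651, 0.0963], [0.0746, 0.0934], [0.085, 0.0893], [0.0954, 0.0849], [0.1052, 0.0814], [0.1152, 0.076], [0.125, 0.0731], [0.1317, 0.0706]]
tilt 22.5 amax 0.1334
[ 0.12008116  0.3598285  -0.22449263  0.99646471  0.00380445  0.97198576] [1.50798751 0.9843953  0.14513234] [-0.00525626  0.41319093  0.91062873 -0.00096817]
```

```bash
cat > rel.py <<'E'
from plan import *
ims=[shot("top") for _ in range(3)]
P=np.median([cloud(d,c) for _,d,c in ims],0); hsv=cv2.cvtColor(ims[0][0],cv2.COLOR_RGB2HSV)
a=(P[...,:2]-MU)@E; b=(P[...,:2]-MU)@N; z=P[...,2]
g=cv2.inRange(hsv,(65,80,20),(95,255,255))>0; m=cv2.inRange(hsv,(8,100,50),(28,255,255))>0
k=g&(a>.07)&(a<.12)&(abs(b)<.045)&(z>.05)&(z<.075); print("cheek top z",np.median(z[k]),np.percentile(z[k],[25,75]),k.sum())
k=g&(a>.13)&(a<.15)&(abs(b)<.06)&(z>.115); print("wall top z",np.median(z[k]),k.sum())
k=(hsv[...,1]<90)&(hsv[...,2]<100)&(abs(b)>.035)&(abs(b)<.055)&(a>-.04)&(a<.03)&(z<.03); print("rail z",np.median(z[k]),k.sum())
k=m&(a>0)&(a<.14)&(abs(b-.003)<.02)
# fit cylinder crown: per axial bin quadratic in b
q=[]
for l in np.arange(0,.135,.01):
    s=k&(a>l)&(a<=l+.01)
    if s.sum()>8:
        f=np.polyfit(b[s],z[s],2); b0=-f[1]/2/f[0]; q.append((a[s].mean(),np.polyval(f,b0),b0))
q=np.array(q); f=np.polyfit(q[:,0],q[:,1],1); print(q.round(4)[[0,len(q)//2,-1]].tolist(),"tilt %.2f"%np.degrees(np.arctan(-f[0])),"crown z at wall(.1335) %.4f"%np.polyval(f,.1335), "resid",np.std(q[:,1]-np.polyval(f,q[:,0])).round(5))
E
python3 rel.py
```

```text
cheek top z 0.06102435891072956 [0.05962011 0.06208599] 220
wall top z 0.12597662539900426 364
rail z 0.016711152185676433 94
[[0.0183, 0.1161, -0.0068], [0.0748, 0.0938, 0.0006], [0.1318, 0.0703, 0.0011]] tilt 22.35 crown z at wall(.1335) 0.0694 resid 0.00033
```

```bash
sed -e 's/^ims=.*/zz=np.load("pics\/top1.npz"); ims=[(zz["im"],zz["d"],(zz["K"],zz["R"],zz["t"]))]/' -e 's/a>0)&(a<.14)/a>-.07)\&(a<.098)/' -e 's/arange(0,.135/arange(-.07,.09/' -e 's/\.1335/.095/g' rel.py | python3 -; python3 - <<'E'
from h import *
im,d,c=shot("wrist","w2.png"); np.savez("pics/w2.npz",im=im,d=d,K=c[0],R=c[1],t=c[2])
E
```

```text
cheek top z 0.06126675225104281 [0.05899838 0.06287902] 218
wall top z 0.12600479415007537 359
rail z 0.01686353192202995 381
[[-0.065, 0.1036, 0.0044], [0.0151, 0.0871, 0.0031], [0.0848, 0.072, 0.0019]] tilt 11.81 crown z at wall(.095) 0.0700 resid 0.00036
```

View pics/w2.png

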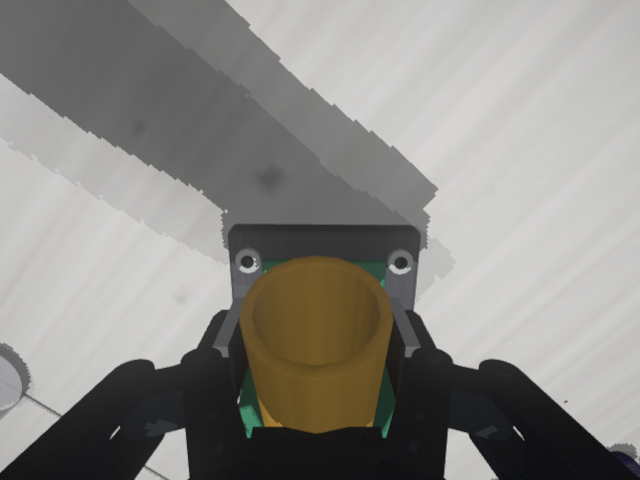

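The wrist view shows the head ring at (318,310) held centrally between the pads. The rail, cheek and wall heights agree on a rail top at 16.5 mm, and the foot's upper edge reads about 3 mm too high. I'll relax the push into the wall, let the head down a little and re-measure.

>>> step_arm(increments=[{"xyz":[1,0,2],"twist":0,"hand":0},{"xyz":[0.5,0,2],"twist":0,"hand":0},{"xyz":[0,0,0],"twist":0,"hand":0}])

```text
time: 7.3
ee_pos: [0.4961, 0.0618, 0.084]
tool_rot: [-0.005, 0.413, 0.911, -0.001]
contact_force: [-4.2, 6.4, 0.3]
finger_gap: 0.633
```

```bash
python3 tilt.py|head -1; python3 rel.py|tail -1
```

```text
tcp a,l,z -0.0341 0.0008 0.0841 Fe -7.0 Fn 0.8 Fz 0.1 gap 0.637
[[0.0176, 0.0958, -0.0524], [0.075, 0.092, 0.0005], [0.1318, 0.0704, 0.0007]] tilt 18.10 crown z at wall(.1335) 0.0713 resid 0.00433
```

>>> step_arm(increments=[{"xyz":[1,0,0],"twist":0,"hand":0},{"xyz":[1,0,0],"twist":0,"hand":0},{"xyz":[0,0,0],"twist":0,"hand":0}])

```text
time: 7.8
ee_pos: [0.4974, 0.062, 0.0851]
tool_rot: [-0.002, 0.414, 0.91, -0.002]
contact_force: [-2.1, 0.7, -2.9]
finger_gap: 0.636
```

```bash
sed -i 's/if s.sum()>8:/if s.sum()>40:/; s/q.append(\(.*\))$/(q.append(\1) if abs(b0)<.015 else 0)/' rel.py; sed -i 's/^import json/import json/' rel.py; echo 'p,_=pose();o=bot.observe();F=o["contact_force"];print("tcp a,z",((p[:2]-MU)@E).round(4),p[2].round(4),"Fe %.1f Fz %.1f"%(F[:2]@E,F[2])); t=-np.arctan(f[0]); print("lift mm (bias ~1): %.1f"%(1e3*(np.polyval(f,.1335)-.0163-.054*np.cos(t))))' >> rel.py; python3 rel.py|tail -3
```

```text
[[0.0255, 0.1124, 0.0004], [0.075, 0.0904, 0.0008], [0.1249, 0.0703, 0.0002]] tilt 22.86 crown z at wall(.1335) 0.0661 resid 0.00045
tcp a,z -0.0332 0.0857 Fe -2.9 Fz -2.1
lift mm (bias ~1): 0.1
```

That confirms it: wall friction was pinning the foot. With the push relaxed it is seated again, with a lift reading near 0 and the tilt at 22.9°. I'll re-plan from here in smaller chunks and keep the wall force low.

```bash
cat > arc.py <<'E'
import numpy as np, json,sys
t0,t1,n,s=map(float,sys.argv[1:5]); th=np.radians(np.linspace(t0,t1,int(n)+1)); X=27*np.sin(th)+s*np.cos(th); Z=27*np.cos(th)+s*np.sin(th)
x=np.round(X-X[0],1); z=np.round(Z-Z[0],1)
print(json.dumps([{"xyz":[round(float(a),1),0,round(-float(b),1)],"twist":0,"hand":0} for a,b in zip(np.diff(x),np.diff(z))]))
E
python3 arc.py 22.9 34.9 6 170
```

```text
[{"xyz": [-1.5, 0, -5.0], "twist": 0, "hand": 0}, {"xyz": [-1.8, 0, -5.0], "twist": 0, "hand": 0}, {"xyz": [-1.9, 0, -4.8], "twist": 0, "hand": 0}, {"xyz": [-2.2, 0, -4.6], "twist": 0, "hand": 0}, {"xyz": [-2.3, 0, -4.6], "twist": 0, "hand": 0}, {"xyz": [-2.5, 0, -4.4], "twist": 0, "hand": 0}]
```

>>> step_arm(increments=[{"xyz":[-1,0,-5.0],"twist":0,"hand":0},{"xyz":[-1.6,0,-4.8],"twist":0,"hand":0},{"xyz":[-1.9,0,-4.6],"twist":0,"hand":0},{"xyz":[-2.2,0,-4.6],"twist":0,"hand":0},{"xyz":[-2.3,0,-4.5],"twist":0,"hand":0},{"xyz":[-2.3,0,-4.3],"twist":0,"hand":0},{"xyz":[0,0,0],"twist":0,"hand":0}])

```text
time: 8.65
ee_pos: [0.507, 0.0545, 0.115]
tool_rot: [-0.0, 0.414, 0.91, 0.001]
contact_force: [-2.3, 4.0, -0.3]
finger_gap: 0.637
```

```bash
python3 rel.py|tail -3;python3 arc.py 34.9 50.9 8 170
```

```text
[[0.0454, 0.1231, 0.0025], [0.085, 0.0965, 0.0024], [0.1249, 0.0701, 0.0028]] tilt 33.91 crown z at wall(.1335) 0.0642 resid 0.00048
tcp a,z -0.0209 0.1142 Fe -1.9 Fz -2.2
lift mm (bias ~1): 3.1
[{"xyz": [-2.7, 0, -4.3], "twist": 0, "hand": 0}, {"xyz": [-2.9, 0, -4.1], "twist": 0, "hand": 0}, {"xyz": [-3.1, 0, -3.9], "twist": 0, "hand": 0}, {"xyz": [-3.3, 0, -3.8], "twist": 0, "hand": 0}, {"xyz": [-3.4, 0, -3.6], "twist": 0, "hand": 0}, {"xyz": [-3.6, 0, -3.5], "twist": 0, "hand": 0}, {"xyz": [-3.8, 0, -3.2], "twist": 0, "hand": 0}, {"xyz": [-3.9, 0, -3.1], "twist": 0, "hand": 0}]
```

>>> step_arm(increments=[{"xyz":[0.5,0,1.2],"twist":0,"hand":0},{"xyz":[0,0,1],"twist":0,"hand":0},{"xyz":[0,0,0],"twist":0,"hand":0}])

```text
time: 9.1
ee_pos: [0.5065, 0.0544, 0.1119]
tool_rot: [0.0, 0.414, 0.91, -0.0]
contact_force: [-1.2, 2.3, -0.4]
finger_gap: 0.636
```

```bash
python3 rel.py|tail -3
```

```text
[[0.0354, 0.1258, -0.0007], [0.0851, 0.0942, 0.003], [0.125, 0.0669, 0.0017]] tilt 33.65 crown z at wall(.1335) 0.0618 resid 0.00066
tcp a,z -0.0216 0.112 Fe -2.4 Fz -2.0
lift mm (bias ~1): 0.6
```

```bash
cat > arc2.py <<'E'
from plan import *
import sys
t1,n=float(sys.argv[1]),int(sys.argv[2]); t0=float(sys.argv[3]); s=168.4; p,_=pose(); a0=(p[:2]-MU)@E*1e3; z0=p[2]*1e3
T=lambda t:(133.5-27*np.sin(t)-s*np.cos(t)+1.0, 16.3+27*np.cos(t)+s*np.sin(t)-20.5-0.8)
th=np.radians(np.linspace(t0,t1,n+1)); A,Z=np.array([T(t) for t in th]).T
A=A+(a0-A[0])*np.linspace(1,0,n+1); Z=Z+(z0-Z[0])*np.linspace(1,0,n+1)
dx=np.diff(np.round(A,1)); dz=np.diff(np.round(Z,1))
print(json.dumps([{"xyz":[round(-float(a),1),0,round(-float(b),1)],"twist":0,"hand":0} for a,b in zip(dx,dz)])); print("target a,z",A[-1],Z[-1])
E
python3 arc2.py 43 5 33.7
```

```text
[{"xyz": [-2.6, 0, -3.8], "twist": 0, "hand": 0}, {"xyz": [-2.7, 0, -3.6], "twist": 0, "hand": 0}, {"xyz": [-2.9, 0, -3.6], "twist": 0, "hand": 0}, {"xyz": [-3.1, 0, -3.3], "twist": 0, "hand": 0}, {"xyz": [-3.2, 0, -3.3], "twist": 0, "hand": 0}]
target a,z -7.073919074355771 129.59507377824235
```

>>> step_arm(increments=[{"xyz":[-2.6,0,-3.6],"twist":0,"hand":0},{"xyz":[-2.7,0,-3.6],"twist":0,"hand":0},{"xyz":[-2.9,0,-3.5],"twist":0,"hand":0},{"xyz":[-3.1,0,-3.3],"twist":0,"hand":0},{"xyz":[-3.2,0,-3.3],"twist":0,"hand":0},{"xyz":[0,0,0],"twist":0,"hand":0}])

```text
time: 9.85
ee_pos: [0.516, 0.0438, 0.13]
tool_rot: [-0.0, 0.414, 0.91, 0.0]
contact_force: [-3.7, 3.7, 0.5]
finger_gap: 0.636
```

```bash
python3 rel.py|tail -3;python3 arc2.py 53 5 43
```

```text
[[0.0651, 0.1199, -0.0002], [0.095, 0.093, 0.0023], [0.1251, 0.0654, 0.0021]] tilt 42.50 crown z at wall(.1335) 0.0576 resid 0.00034
tcp a,z -0.0076 0.1298 Fe -4.5 Fz 0.4
lift mm (bias ~1): 1.5
[{"xyz": [-3.5, 0, -3.5], "twist": 0, "hand": 0}, {"xyz": [-3.7, 0, -3.4], "twist": 0, "hand": 0}, {"xyz": [-3.8, 0, -3.2], "twist": 0, "hand": 0}, {"xyz": [-4.0, 0, -3.0], "twist": 0, "hand": 0}, {"xyz": [-4.2, 0, -2.8], "twist": 0, "hand": 0}]
target a,z 11.591191329918146 145.73922551706943
  return _methods._mean(a, axis=axis, dtype=dtype,
  ret = ret.dtype.type(ret / rcount)
```

>>> step_arm(increments=[{"xyz":[-2.9,0,-2.9],"twist":0,"hand":0},{"xyz":[-3.5,0,-3.2],"twist":0,"hand":0},{"xyz":[-3.8,0,-3.2],"twist":0,"hand":0},{"xyz":[-4,0,-3],"twist":0,"hand":0},{"xyz":[-4.2,0,-2.8],"twist":0,"hand":0},{"xyz":[0,0,0],"twist":0,"hand":0}])

```text
time: 10.6
ee_pos: [0.5283, 0.0298, 0.1452]
tool_rot: [-0.0, 0.414, 0.91, 0.0]
contact_force: [-3.6, 4.0, 1.7]
finger_gap: 0.636
```

```bash
python3 rel.py 2>/dev/null|tail -3;python3 arc2.py 64 5 53
```

```text
[[0.0949, 0.1011, 0.0006], [0.1149, 0.0754, 0.0018], [0.1249, 0.0625, 0.0019]] tilt 52.00 crown z at wall(.1335) 0.0515 resid 0.00022
tcp a,z 0.0109 0.145 Fe -4.0 Fz 2.2
lift mm (bias ~1): 2.0
[{"xyz": [-4.8, 0, -3.1], "twist": 0, "hand": 0}, {"xyz": [-4.9, 0, -2.9], "twist": 0, "hand": 0}, {"xyz": [-5.1, 0, -2.6], "twist": 0, "hand": 0}, {"xyz": [-5.3, 0, -2.4], "twist": 0, "hand": 0}, {"xyz": [-5.4, 0, -2.2], "twist": 0, "hand": 0}]
target a,z 36.41085963064185 158.1929383600848
```

>>> step_arm(increments=[{"xyz":[-4.4,0,-3],"twist":0,"hand":0},{"xyz":[-4.9,0,-2.9],"twist":0,"hand":0},{"xyz":[-5.1,0,-2.6],"twist":0,"hand":0},{"xyz":[-5.3,0,-2.4],"twist":0,"hand":0},{"xyz":[-5.4,0,-2.2],"twist":0,"hand":0},{"xyz":[0,0,0],"twist":0,"hand":0}])

```text
time: 11.35
ee_pos: [0.5456, 0.01, 0.1582]
tool_rot: [0.001, 0.414, 0.91, 0.0]
contact_force: [-2.1, 2.3, 2.8]
finger_gap: 0.631
```

```bash
python3 rel.py 2>/dev/null|tail -3;python3 arc2.py 76 5 64
```

```text
cheek top z 0.06112998669399479 [0.05967553 0.06267963] 17
wall top z 0.12622588419200687 243
rail z nan 0
[{"xyz": [-5.8, 0, -2.0], "twist": 0, "hand": 0}, {"xyz": [-6.0, 0, -1.7], "twist": 0, "hand": 0}, {"xyz": [-6.2, 0, -1.4], "twist": 0, "hand": 0}, {"xyz": [-6.3, 0, -1.1], "twist": 0, "hand": 0}, {"xyz": [-6.4, 0, -0.8], "twist": 0, "hand": 0}]
target a,z 67.56236817156406 164.92969148606883
```

>>> step_arm(increments=[{"xyz":[-5.8,0,-2],"twist":0,"hand":0},{"xyz":[-6,0,-1.7],"twist":0,"hand":0},{"xyz":[-6.2,0,-1.4],"twist":0,"hand":0},{"xyz":[-6.3,0,-1.1],"twist":0,"hand":0},{"xyz":[-6.4,0,-0.8],"twist":0,"hand":0},{"xyz":[0,0,0],"twist":0,"hand":0}])

```text
time: 12.1
ee_pos: [0.5659, -0.0134, 0.1648]
tool_rot: [0.001, 0.414, 0.91, -0.0]
contact_force: [-1.2, 1.9, 3.3]
finger_gap: 0.633
```

```bash
python3 arc2.py 88 6 76; python3 - <<'E'
from plan import *
im,d,c=shot("wrist","w3.png"); np.savez("pics/w3.npz",im=im,d=d)
im,d,c=shot("scene","s4.png")
cv2.imwrite("pics/s4c.png",cv2.resize(cv2.cvtColor(im[170:300,240:370],cv2.COLOR_RGB2BGR),(600,600),interpolation=cv2.INTER_CUBIC))
E
```

```text
[{"xyz": [-5.3, 0, -0.4], "twist": 0, "hand": 0}, {"xyz": [-5.5, 0, -0.2], "twist": 0, "hand": 0}, {"xyz": [-5.5, 0, -0.1], "twist": 0, "hand": 0}, {"xyz": [-5.5, 0, 0.2], "twist": 0, "hand": 0}, {"xyz": [-5.7, 0, 0.4], "twist": 0, "hand": 0}, {"xyz": [-5.6, 0, 0.7], "twist": 0, "hand": 0}]
target a,z 101.63937242578322 164.23970168098325
```

View pics/s4c.png

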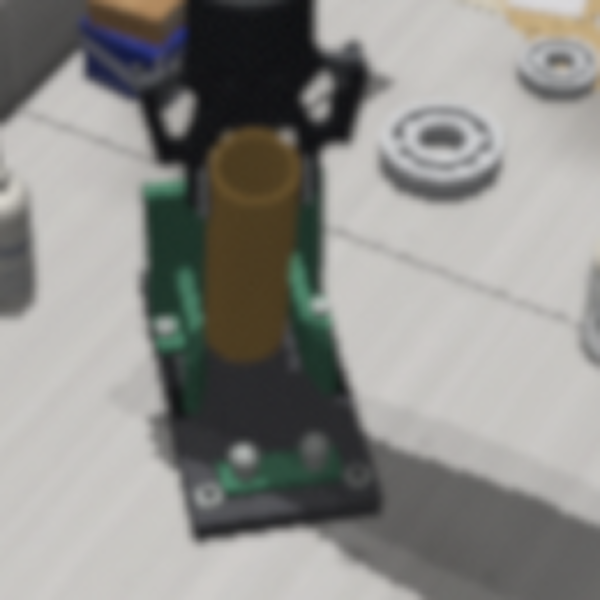

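The scene crop shows the sleeve leaning about 75° between the cheeks, with its foot on the rail at (243,350) and its head at (253,165). Finishing the arc.

>>> step_arm(increments=[{"xyz":[-5.3,0,-0.4],"twist":0,"hand":0},{"xyz":[-5.5,0,-0.2],"twist":0,"hand":0},{"xyz":[-5.5,0,-0.1],"twist":0,"hand":0},{"xyz":[-5.5,0,0.2],"twist":0,"hand":0},{"xyz":[-5.7,0,0.4],"twist":0,"hand":0},{"xyz":[0,0,0],"twist":0,"hand":0}])

```text
time: 12.8
ee_pos: [0.5838, -0.0338, 0.165]
tool_rot: [0.001, 0.414, 0.91, -0.0]
contact_force: [-1.6, 1.0, 5.3]
finger_gap: 0.635
```

>>> step_arm(increments=[{"xyz":[-3,0,0.4],"twist":0,"hand":0},{"xyz":[-2.5,0,0.3],"twist":0,"hand":0},{"xyz":[0,0,0],"twist":0,"hand":0}])

```text
time: 13.1
ee_pos: [0.5872, -0.0375, 0.1646]
tool_rot: [0.001, 0.414, 0.91, 0.0]
contact_force: [-0.7, 0.7, 6.3]
finger_gap: 0.634
```

>>> step_arm(increments=[{"xyz":[-2,0,0.2],"twist":0,"hand":0},{"xyz":[0,0,0],"twist":0,"hand":0},{"xyz":[0,0,0],"twist":0,"hand":0}])

```text
time: 13.4
ee_pos: [0.5884, -0.039, 0.1643]
tool_rot: [0.001, 0.414, 0.91, 0.0]
contact_force: [-2.0, 1.4, 5.4]
finger_gap: 0.637
```

```bash
python3 - <<'E'
from plan import *
p,_=pose(); F=bot.observe()["contact_force"]; print(((p[:2]-MU)@E),((p[:2]-MU)@N),p[2],F[:2]@E,F[2])
E
```

```text
0.10244655333593267 0.002928966451758416 0.16434686231170528 -2.3183550125846653 5.398796400746143
```

>>> step_arm(increments=[{"xyz":[-2,0,0.1],"twist":0,"hand":0},{"xyz":[0,0,0],"twist":0,"hand":0}])

```text
time: 13.6
ee_pos: [0.5897, -0.0404, 0.1641]
tool_rot: [0.001, 0.414, 0.91, 0.0]
contact_force: [-1.4, 1.0, 5.1]
finger_gap: 0.637
```

>>> step_arm(increments=[{"xyz":[-2,0,0.1],"twist":0,"hand":0},{"xyz":[0,0,0],"twist":0,"hand":0}])

```text
time: 13.8
ee_pos: [0.5909, -0.0419, 0.1639]
tool_rot: [0.001, 0.414, 0.91, 0.0]
contact_force: [-1.3, 1.7, 5.8]
finger_gap: 0.635
```

>>> step_arm(increments=[{"xyz":[-1.5,0,0],"twist":0,"hand":0},{"xyz":[0,0,0],"twist":0,"hand":0}])

```text
time: 14.0
ee_pos: [0.5918, -0.0429, 0.1637]
tool_rot: [0.0, 0.414, 0.91, 0.0]
contact_force: [-0.7, 1.3, 5.3]
finger_gap: 0.634
```

>>> step_arm(increments=[{"xyz":[0,0,0],"twist":0,"hand":0.7},{"xyz":[0,0,0],"twist":0,"hand":0.8},{"xyz":[0,0,0],"twist":0,"hand":1},{"xyz":[0,0,0],"twist":0,"hand":1},{"xyz":[0,0,0],"twist":0,"hand":1},{"xyz":[0,0,0],"twist":0,"hand":1}])

```text
time: 14.6
ee_pos: [0.5914, -0.0429, 0.1634]
tool_rot: [-0.0, 0.414, 0.91, -0.0]
contact_force: [0.4, -1.2, -0.3]
finger_gap: 0.996
```

>>> step_arm(increments=[{"xyz":[0,0,-10],"twist":0,"hand":1},{"xyz":[0,0,-20],"twist":0,"hand":1},{"xyz":[0,0,-30],"twist":0,"hand":1},{"xyz":[0,0,-30],"twist":0,"hand":1},{"xyz":[0,0,-20],"twist":0,"hand":1},{"xyz":[0,0,0],"twist":0,"hand":1}])

```text
time: 15.2
ee_pos: [0.5933, -0.043, 0.2783]
tool_rot: [0.004, 0.414, 0.91, 0.001]
contact_force: [0.3, -0.5, 0.3]
finger_gap: 1.0
```

```bash
python3 - <<'E'
from plan import *
o=bot.observe(); print(o["ee_pos"],o["qpos"])
im,d,c=shot("wrist","w4.png"); P=cloud(d,c); hsv=cv2.cvtColor(im,cv2.COLOR_RGB2HSV)
m=cv2.inRange(hsv,(8,100,40),(28,255,255))>0; a=(P[...,:2]-MU)@E; b=(P[...,:2]-MU)@N; z=P[...,2]
k=m&(z>.198)&(z<.216)&(abs(a-.1065)<.05)&(abs(b)<.05); S=P[k]; 
f=np.c_[a[k],b[k],np.ones(k.sum())]; co=np.linalg.lstsq(f,z[k],rcond=None)[0]; print("n",k.sum(),"z med",np.median(z[k]),"slopes deg",np.degrees(co[:2]))
A=np.c_[2*S[:,:2],np.ones(len(S))]
(cc,r)=cv2.minEnclosingCircle(S[:,:2].astype(np.float32)); cc=np.array(cc); print("enc",cc,r,"a,l",(cc-MU)@E,(cc-MU)@N)
im,d,c=shot("scene","s5.png")
A_=cv2.resize(cv2.cvtColor(im[170:300,240:370],cv2.COLOR_RGB2BGR),(480,480),interpolation=cv2.INTER_CUBIC); B=cv2.resize(cv2.imread("pics/w4.png"),(320,240)); out=np.zeros((480,800,3),np.uint8); out[:,:480]=A_; out[:240,480:]=B; cv2.imwrite("pics/c5.png",out)
E
```

```text
[ 0.59331582 -0.04299278  0.27826341] [-7.22962103e-02  4.17670072e-01  3.75660086e-01  1.52043422e+00
 -7.69201359e-05  7.80857394e-01]
n 2232 z med 0.2071013190195351 slopes deg [-0.82824722 -0.09334341]
enc [ 0.59099412 -0.04258856] 0.026792459189891815 a,l 0.10689714274399281 0.0024783875080049093
```

View pics/c5.png

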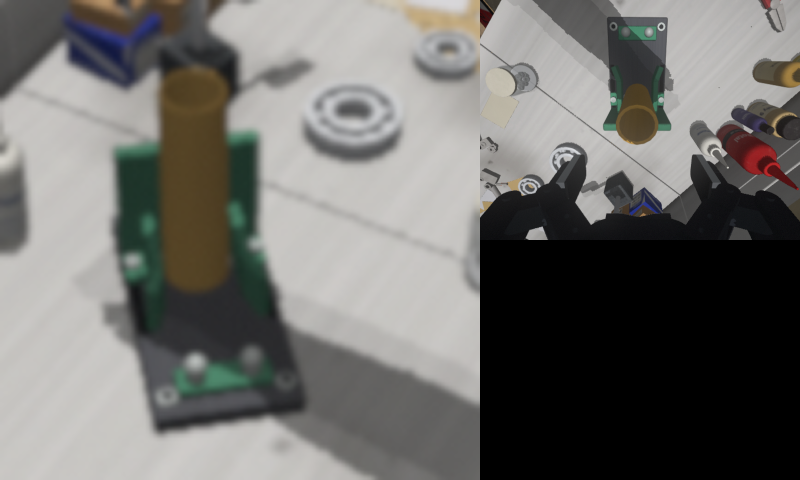

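The composite shows the sleeve standing upright against the wall, and the gripper is clear of it. The head ring lies level at z = 0.207 with r = 26.8 mm and its centre at (0.591, -0.0426). Now going above the small bearing.

>>> step_arm(increments=[{"xyz":[-22,-26,0],"twist":0,"hand":1},{"xyz":[-22,-26,0],"twist":0,"hand":1},{"xyz":[-22,-26,0],"twist":0,"hand":1},{"xyz":[-22,-26,0],"twist":0,"hand":1},{"xyz":[-22,-26,5],"twist":0,"hand":1},{"xyz":[-22,-26,20],"twist":0,"hand":1},{"xyz":[-22,-26,20],"twist":0,"hand":1},{"xyz":[-22,-26,20],"twist":0,"hand":1},{"xyz":[-23,-27,20],"twist":0,"hand":1},{"xyz":[-23,-27,20],"twist":0,"hand":1},{"xyz":[-23,-27,20],"twist":0,"hand":1},{"xyz":[0,0,0],"twist":0,"hand":1}])

```text
time: 16.5
ee_pos: [0.5305, -0.42, 0.1417]
tool_rot: [-0.005, 0.416, 0.909, 0.0]
contact_force: [-0.5, 0.2, -0.1]
finger_gap: 1.0
```

```bash
cat > brg.py <<'E'
from plan import *
import sys
p,R=pose(); print("tcp",p,"q",bot.observe()["qpos"].round(2))
im,d,c=shot("wrist",sys.argv[1]); P=cloud(d,c); zc=P[...,2]
k=(zc>.010)&(zc<.03)&(np.hypot(P[...,0]-.539,P[...,1]+.419)<.055)
S=P[k]; (cc,r)=cv2.minEnclosingCircle(S[:,:2].astype(np.float32)); print("ring",cc,2*r,"ztop",np.percentile(S[:,2],[10,50,90]),len(S))
o=np.hypot(S[:,0]-cc[0],S[:,1]-cc[1]); 
dl=R.inv().apply(np.r_[cc,p[2]]-p)*1e3; print("tool shift mm",dl.round(1))
kk=(zc>.008)&(zc<.2)&(np.hypot(P[...,0]-cc[0],P[...,1]-cc[1])<.09)&(np.hypot(P[...,0]-cc[0],P[...,1]-cc[1])>.036)
Q=R.inv().apply(P[kk]-np.r_[cc,0])*1e3; print("neighbours tool xy mm", kk.sum(), np.unique((Q[:,:2]//10*10),axis=0,return_counts=True) if kk.sum() else "")
E
python3 brg.py w6.png
```

```text
tcp [ 0.53052605 -0.42001541  0.14173009] q [-0.67  0.65  0.41  1.34 -0.    0.19]
ring (0.5395113229751587, -0.4183310568332672) 0.06234924495220184 ztop [0.01216098 0.01631574 0.01744734] 3702
tool shift mm [-4.6  7.9 -0.1]
neighbours tool xy mm 7513 (array([[-10., -60.],
       [  0., -90.],
       [  0., -80.],
       [  0., -70.],
       [  0., -60.],
       [  0.,  30.],
       [ 10., -90.],
       [ 10., -80.],
       [ 10., -70.],
       [ 10., -60.],
       [ 10.,  30.],
       [ 10.,  40.],
       [ 10.,  50.],
       [ 20., -90.],
       [ 20., -80.],
       [ 30., -90.],
       [ 30., -80.]]), array([ 377,   37,   38,   19, 1014,   43,   16,   49,  629, 2265, 1963,
        813,  132,   79,    1,   33,    5]))
```

View pics/w6.png

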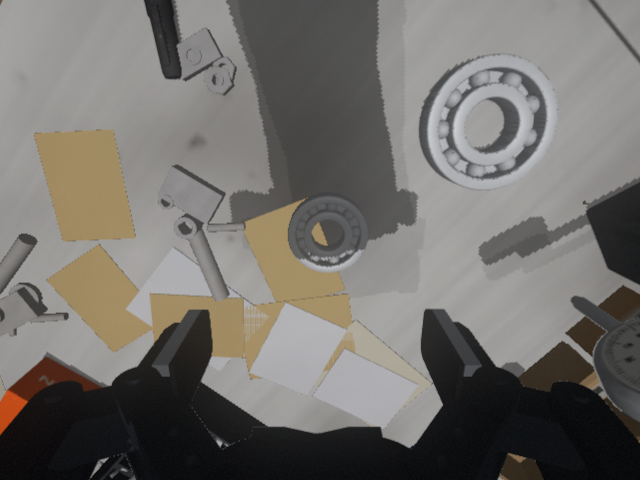

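The wrist view shows the small bearing at (328,232), 62 mm across, and the larger ring at (489,121), which I'll leave. A hook-like part ends at (245,228), about 66 mm from the bearing's centre. I'll go in with the hand at 0.9 for clearance.

>>> step_arm(increments=[{"xyz":[-4.5,8,15],"twist":0,"hand":0.9},{"xyz":[0,0,25],"twist":0,"hand":0.9},{"xyz":[0,0,30],"twist":0,"hand":0.9},{"xyz":[0,0,15],"twist":0,"hand":0.9},{"xyz":[0,0,10],"twist":0,"hand":0.9},{"xyz":[0,0,0],"twist":0,"hand":0.9}])

```text
time: 17.15
ee_pos: [0.5438, -0.4135, 0.0516]
tool_rot: [-0.001, 0.413, 0.911, 0.0]
contact_force: [-0.4, -0.1, -0.2]
finger_gap: 0.905
```

```bash
python3 brg.py w7.png | head -3
```

```text
tcp [ 0.54384538 -0.41348315  0.05163427] q [-0.65  0.72  0.29  1.15  0.    0.2 ]
ring (0.5392165780067444, -0.41844165325164795) 0.06298828125 ztop [0.01215396 0.016293   0.01732804] 7710
tool shift mm [-0.7 -6.7  0. ]
```

>>> step_arm(increments=[{"xyz":[-0.5,-6.5,0],"twist":0,"hand":0.9},{"xyz":[0,0,10],"twist":0,"hand":0.9},{"xyz":[0,0,15],"twist":0,"hand":0.9},{"xyz":[0,0,10],"twist":0,"hand":0.9},{"xyz":[0,0,0],"twist":0,"hand":0.9}])

```text
time: 17.7
ee_pos: [0.5374, -0.4189, 0.0153]
tool_rot: [-0.003, 0.414, 0.91, 0.001]
contact_force: [-0.3, 0.2, -0.6]
finger_gap: 0.9
```

```bash
python3 brg.py w8.png | head -3
```

```text
tcp [ 0.53741547 -0.41892589  0.0153104 ] q [-0.66  0.75  0.25  1.07  0.    0.19]
ring (0.5326662063598633, -0.41508302092552185) 0.0865616649389267 ztop [0.01211871 0.01627115 0.01731225] 11574
tool shift mm [ 6.  -1.1  0. ]
```

>>> step_arm(increments=[{"xyz":[-1,1.5,4],"twist":0,"hand":0.9},{"xyz":[0,0,5],"twist":0,"hand":0.9},{"xyz":[0,0,4],"twist":0,"hand":0.9},{"xyz":[0,0,0],"twist":0,"hand":0.9},{"xyz":[0,0,0],"twist":0,"hand":0},{"xyz":[0,0,0],"twist":0,"hand":0},{"xyz":[0,0,0],"twist":0,"hand":0},{"xyz":[0,0,0],"twist":0,"hand":0},{"xyz":[0,0,0],"twist":0,"hand":0}], squeeze=40)

```text
time: 18.65
ee_pos: [0.5415, -0.4202, 0.0061]
tool_rot: [0.001, 0.414, 0.91, -0.0]
contact_force: [1.0, 0.2, 3.5]
finger_gap: 0.686
```

>>> step_arm(increments=[{"xyz":[0,0,0],"twist":0,"hand":0},{"xyz":[0,0,0],"twist":0,"hand":0}])

```text
time: 18.85
ee_pos: [0.5414, -0.4202, 0.0061]
tool_rot: [0.001, 0.414, 0.91, -0.0]
contact_force: [-0.1, 1.0, 4.8]
finger_gap: 0.688
```

```bash
python3 - <<'E'
from plan import *
im,d,c=shot("wrist","w9.png"); P=cloud(d,c); np.savez("pics/w9.npz",im=im,d=d,K=c[0],R=c[1],t=c[2]); p,R=pose(); print(p)
T=R.inv().apply((P-p).reshape(-1,3)).reshape(P.shape)*1e3
k=(abs(T[...,1])<27)&(abs(T[...,0])<45)&(P[...,2]>.008)&(P[...,2]<.03); S=P[k]; q=T[k]
print("ring pts",k.sum(),"tool x ext",np.percentile(q[:,0],[1,99]),"z pct",np.percentile(S[:,2],[5,25,50,75,95])); 
co=np.linalg.lstsq(np.c_[q[:,:2],np.ones(len(q))],S[:,2]*1e3,rcond=None)[0]; print("slope deg tool x,y",np.degrees(co[:2]))
cv2.imwrite("pics/w9c.png",cv2.cvtColor(im,cv2.COLOR_RGB2BGR))
E
```

```text
[ 0.54142914 -0.42022556  0.00613566]
ring pts 12794 tool x ext [-25.92033965  33.15229015] z pct [0.00977295 0.01314696 0.01610595 0.01674846 0.0174072 ]
slope deg tool x,y [-0.0387776   0.01548227]
```

View pics/w9c.png

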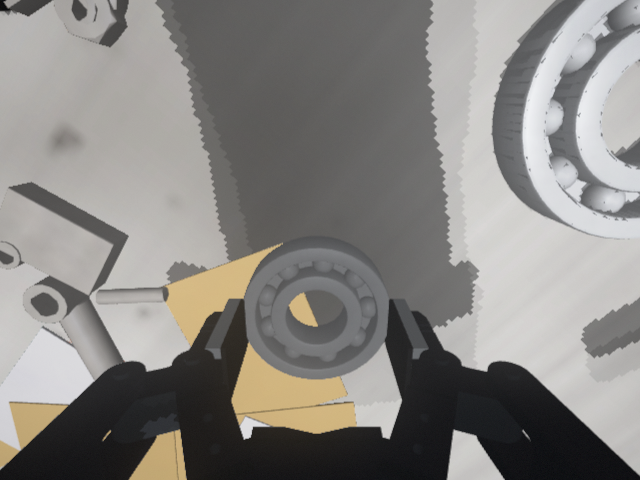

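The pads sit on the ring's flanks at (237,330) and (397,330). But the opening reads 58 mm rather than 62, and the TCP rode up 4 mm, so the tips are probably on the upper chamfer. I'll measure where the fingertips really are, open and grip lower.

```bash
python3 - <<'E'
from plan import *
z=np.load("pics/w9.npz"); P=cloud(z["d"],(z["K"],z["R"],z["t"])); p=np.array([.54143,-.42023,.00614]); _,R=pose()
T=R.inv().apply((P-p).reshape(-1,3)).reshape(P.shape)*1e3
hs=cv2.cvtColor(z["im"],cv2.COLOR_RGB2HSV)
for v in (290,310,330,350,370):
    print(v,[(u,T[v,u].round(0).tolist()) for u in (222,230,236,241,247,394,400,406)])
# columns through the pad's edge: world z
for u in (225,230,235,240,395,400,405): 
    col=P[290:400:6,u,2]; print(u,(col*1e3).round(0).tolist())
E
```

```text
290 [(222, [8.0, -42.0, 4.0]), (230, [8.0, -39.0, 4.0]), (236, [9.0, -36.0, 3.0]), (241, [9.0, -34.0, 3.0]), (247, [15.0, -28.0, -9.0]), (394, [7.0, 35.0, 6.0]), (400, [7.0, 37.0, 6.0]), (406, [8.0, 40.0, 5.0])]
310 [(222, [-1.0, -43.0, 3.0]), (230, [11.0, -33.0, -19.0]), (236, [11.0, -31.0, -19.0]), (241, [10.0, -30.0, -17.0]), (247, [7.0, -28.0, -12.0]), (394, [11.0, 30.0, -18.0]), (400, [11.0, 32.0, -19.0]), (406, [11.0, 34.0, -18.0])]
330 [(222, [11.0, -33.0, -33.0]), (230, [11.0, -30.0, -33.0]), (236, [8.0, -29.0, -27.0]), (241, [3.0, -30.0, -19.0]), (247, [-3.0, -29.0, -11.0]), (394, [5.0, 29.0, -22.0]), (400, [10.0, 29.0, -31.0]), (406, [11.0, 31.0, -32.0])]
350 [(222, [9.0, -31.0, -42.0]), (230, [6.0, -30.0, -37.0]), (236, [1.0, -29.0, -30.0]), (241, [-5.0, -29.0, -22.0]), (247, [-23.0, -33.0, 4.0]), (394, [-2.0, 29.0, -25.0]), (400, [4.0, 29.0, -34.0]), (406, [9.0, 29.0, -41.0])]
370 [(222, [2.0, -31.0, -42.0]), (230, [-0.0, -30.0, -39.0]), (236, [-6.0, -30.0, -32.0]), (241, [-35.0, -37.0, 4.0]), (247, [-34.0, -34.0, 4.0]), (394, [-10.0, 29.0, -27.0]), (400, [-3.0, 29.0, -36.0]), (406, [3.0, 29.0, -43.0])]
225 [3.0, 1.0, 3.0, 23.0, 27.0, 32.0, 36.0, 39.0, 44.0, 47.0, 49.0, 49.0, 49.0, 49.0, 49.0, 49.0, 73.0, 76.0, 77.0]
230 [2.0, 4.0, 17.0, 23.0, 29.0, 32.0, 36.0, 40.0, 42.0, 42.0, 43.0, 44.0, 45.0, 46.0, 46.0, 46.0, 47.0, 48.0, 78.0]
235 [3.0, 3.0, 18.0, 23.0, 27.0, 32.0, 35.0, 35.0, 36.0, 36.0, 36.0, 38.0, 38.0, 38.0, 40.0, 40.0, 40.0, 2.0, 3.0]
240 [3.0, 3.0, 18.0, 23.0, 26.0, 27.0, 26.0, 28.0, 29.0, 29.0, 30.0, 31.0, 31.0, 32.0, 2.0, 3.0, 149.0, 3.0, 2.0]
395 [-0.0, 1.0, 19.0, 23.0, 27.0, 29.0, 31.0, 30.0, 31.0, 31.0, 33.0, 34.0, 34.0, 35.0, 35.0, 0.0, 0.0, 0.0, 0.0]
400 [0.0, 0.0, 17.0, 22.0, 26.0, 32.0, 36.0, 38.0, 38.0, 38.0, 40.0, 40.0, 42.0, 41.0, 42.0, 44.0, 44.0, 45.0, 1.0]
405 [0.0, 1.0, 18.0, 22.0, 27.0, 33.0, 34.0, 40.0, 43.0, 46.0, 46.0, 47.0, 47.0, 48.0, 48.0, 49.0, 49.0, 75.0, 149.0]
```

The fingertips are about 10 mm behind the TCP at this opening, at z ≈ 16 mm, so they're only on the ring's top edge. I'll open, recentre by about 3 mm in tool x, go 9 mm lower and grip again.

>>> step_arm(increments=[{"xyz":[0,0,0],"twist":0,"hand":0.9},{"xyz":[0,0,0],"twist":0,"hand":0.9},{"xyz":[0,0,0],"twist":0,"hand":0.9},{"xyz":[3,0,0],"twist":0,"hand":0.9},{"xyz":[0,0,0],"twist":0,"hand":0.9}])

```text
time: 19.4
ee_pos: [0.5385, -0.4172, 0.0051]
tool_rot: [-0.001, 0.414, 0.91, 0.0]
contact_force: [0.9, -0.3, 0.1]
finger_gap: 0.899
```

>>> step_arm(increments=[{"xyz":[0,0,4],"twist":0,"hand":0.9},{"xyz":[0,0,4],"twist":0,"hand":0.9},{"xyz":[0,0,0],"twist":0,"hand":0.9},{"xyz":[0,0,0],"twist":0,"hand":0.9}])

```text
time: 19.8
ee_pos: [0.5389, -0.4176, -0.0029]
tool_rot: [-0.0, 0.414, 0.91, 0.0]
contact_force: [0.7, 0.2, 0.4]
finger_gap: 0.898
```

Now lower by 4 mm more and close.

>>> step_arm(increments=[{"xyz":[0,0,4],"twist":0,"hand":0.9},{"xyz":[0,0,0],"twist":0,"hand":0.9},{"xyz":[0,0,0],"twist":0,"hand":0},{"xyz":[0,0,0],"twist":0,"hand":0},{"xyz":[0,0,0],"twist":0,"hand":0},{"xyz":[0,0,0],"twist":0,"hand":0},{"xyz":[0,0,0],"twist":0,"hand":0}])

```text
time: 20.5
ee_pos: [0.54, -0.4185, -0.0048]
tool_rot: [0.001, 0.414, 0.91, -0.0]
contact_force: [-0.5, 0.7, 5.7]
finger_gap: 0.697
```

```bash
cat > ringin.py <<'E'
from plan import *
import sys
im,d,c=shot("wrist",sys.argv[1]); P=cloud(d,c); p,R=pose(); o=bot.observe(); print("tcp",p,"F",o["contact_force"].round(1),"gap",o["finger_gap"],"q6",o["qpos"][5])
T=R.inv().apply((P-p).reshape(-1,3)).reshape(P.shape)*1e3
zt=float(sys.argv[2])*1e3 if len(sys.argv)>2 else None
k=(abs(T[...,1])<28)&(abs(T[...,0])<40)&(T[...,2]>-32)&(T[...,2]<-12); q=T[k]; h=np.median(q[:,2]); 
q=q[abs(q[:,2]-h)<2.5]; co=np.linalg.lstsq(np.c_[q[:,:2],np.ones(len(q))],q[:,2],rcond=None)[0]
print("n",len(q),"ring top in tool z",h,"slopes deg",np.degrees(co[:2]).round(2),"x ext",np.percentile(q[:,0],[.5,99.5]).round(1),"y ext",np.percentile(q[:,1],[.5,99.5]).round(1))
w=np.hypot(q[:,0]-np.median(q[:,0]),q[:,1]); (cc,r)=cv2.minEnclosingCircle(q[:,:2].astype(np.float32)); print("enc",np.round(cc,1),r)
E
python3 ringin.py w10.png
```

```text
tcp [ 0.54001287 -0.41850148 -0.00477589] F [-0.4  0.2  5.6] gap 0.6953354718955068 q6 0.19391010048139873
n 10668 ring top in tool z -20.882826828082564 slopes deg [-0.14  0.08] x ext [-29.6  30.5] y ext [-27.6  27.6]
enc [-0.  -0.7] 31.414325714111328
```

>>> step_arm(increments=[{"xyz":[0,0,0],"twist":0,"hand":0},{"xyz":[0,0,-4],"twist":0,"hand":0},{"xyz":[0,0,-6],"twist":0,"hand":0},{"xyz":[0,0,-6],"twist":0,"hand":0},{"xyz":[0,0,0],"twist":0,"hand":0}], squeeze=50)

```text
time: 21.05
ee_pos: [0.5396, -0.4182, 0.0105]
tool_rot: [0.001, 0.414, 0.91, -0.0]
contact_force: [-0.4, -0.4, -1.9]
finger_gap: 0.693
```

```bash
python3 ringin.py w11.png
```

```text
tcp [ 0.53943145 -0.41801126  0.01005223] F [-0.2  0.6 -2.3] gap 0.695061093830889 q6 0.1938703493700731
n 10726 ring top in tool z -21.178536143670335 slopes deg [-0.05  0.06] x ext [-29.8  30.3] y ext [-27.7  27.7]
enc [-0.3 -0.3] 31.367874145507812
```

The bearing is lifted, level and centred in the jaws, with its underside 5 mm above the TCP. Carrying it up and over to the sleeve.

>>> step_arm(increments=[{"xyz":[0,0,-20],"twist":0,"hand":0},{"xyz":[0,0,-30],"twist":0,"hand":0},{"xyz":[0,0,-30],"twist":0,"hand":0},{"xyz":[0,0,-30],"twist":0,"hand":0},{"xyz":[10,12,-30],"twist":0,"hand":0},{"xyz":[20,23,-30],"twist":0,"hand":0},{"xyz":[20,23,-30],"twist":0,"hand":0},{"xyz":[20,23,-30],"twist":0,"hand":0},{"xyz":[20,23,-20],"twist":0,"hand":0},{"xyz":[20,23,0],"twist":0,"hand":0},{"xyz":[20,23,0],"twist":0,"hand":0},{"xyz":[20,23,0],"twist":0,"hand":0}])

```text
time: 22.3
ee_pos: [0.5707, -0.1897, 0.2595]
tool_rot: [0.0, 0.414, 0.91, 0.0]
contact_force: [-0.1, 0.7, -1.6]
finger_gap: 0.695
```

>>> step_arm(increments=[{"xyz":[20,23,0],"twist":0,"hand":0},{"xyz":[20,24,0],"twist":0,"hand":0},{"xyz":[20,24,0],"twist":0,"hand":0},{"xyz":[20,24,0],"twist":0,"hand":0},{"xyz":[10,12,0],"twist":0,"hand":0},{"xyz":[7,7,0],"twist":0,"hand":0},{"xyz":[0,0,0],"twist":0,"hand":0},{"xyz":[0,0,0],"twist":0,"hand":0}])

```text
time: 23.1
ee_pos: [0.5927, -0.0439, 0.2594]
tool_rot: [0.0, 0.414, 0.91, -0.0]
contact_force: [0.2, 0.3, -1.7]
finger_gap: 0.694
```

```bash
cat > al.py <<'E'
from plan import *
p,R=pose(); t=np.r_[.5910,-.0426,p[2]]; print("tcp",p,"shift tool mm",(R.inv().apply(t-p)*1e3-[-.2,-.4,0]).round(1),"F",bot.observe()["contact_force"].round(1),"gap",bot.observe()["finger_gap"])
E
python3 al.py; python3 ringin.py w12.png|tail -2
```

```text
tcp [ 0.59271    -0.04386655  0.25941558] shift tool mm [ 2.3 -0.1 -0. ] F [ 0.2  0.3 -1.7] gap 0.6941651697732495
n 10688 ring top in tool z -20.718506388571175 slopes deg [-0.04  0.11] x ext [-29.5  30.7] y ext [-27.6  27.7]
enc [-0.   0.2] 31.578872680664062
```

>>> step_arm(increments=[{"xyz":[2,0,5],"twist":0,"hand":0},{"xyz":[0,0,15],"twist":0,"hand":0},{"xyz":[0,0,10],"twist":0,"hand":0},{"xyz":[0,0,8],"twist":0,"hand":0},{"xyz":[0,0,0],"twist":0,"hand":0},{"xyz":[0,0,0],"twist":0,"hand":0}])

```text
time: 23.75
ee_pos: [0.5915, -0.0416, 0.2214]
tool_rot: [-0.0, 0.414, 0.91, -0.0]
contact_force: [0.5, 0.6, -1.5]
finger_gap: 0.694
```

```bash
python3 al.py; python3 - <<'E'
from plan import *
im,d,c=shot("wrist","w13.png"); P=cloud(d,c); p,R=pose(); hsv=cv2.cvtColor(im,cv2.COLOR_RGB2HSV)
m=cv2.inRange(hsv,(8,100,30),(28,255,255))>0; T=R.inv().apply((P-p).reshape(-1,3)).reshape(P.shape)*1e3
k=m&(P[...,2]>.06)&(P[...,2]<.21)&(abs(T[...,0])<60)&(abs(T[...,1])<50); q=T[k]; z=P[...,2][k]; print(len(q))
A=lambda q:np.c_[2*q[:,:2],np.ones(len(q))]
for lo in(.06,.09,.12,.15,.18):
    s=q[(z>lo)&(z<lo+.03)]
    if len(s)>50:
        x=np.linalg.lstsq(A(s),(s[:,:2]**2).sum(1),rcond=None)[0]; print(lo,len(s),"xmax",np.percentile(s[:,0],99).round(1),"y",np.percentile(s[:,1],[1,99]).round(1),"circle",x[:2].round(1),np.sqrt(x[2]+x[0]**2+x[1]**2).round(1))
r=(abs(T[...,2]+21)<6)&(abs(T[...,1])<28)&(abs(T[...,0])<40); print("ring x",np.percentile(T[r][:,0],[.5,99.5]))
E
```

```text
tcp [ 0.59148041 -0.04159198  0.22144863] shift tool mm [-0.2 -0.6  0. ] F [ 0.5  0.6 -1.5] gap 0.6942771326203234
5760
0.06 368 xmax 26.0 y [-24.2  21.3] circle [-1.1 -1.3] 26.8
0.09 507 xmax 26.1 y [-24.3  21.6] circle [-0.9 -1.3] 26.7
0.12 711 xmax 26.1 y [-23.9  21.2] circle [-0.9 -1.3] 26.7
0.15 1043 xmax 26.2 y [-23.9  21.3] circle [ 0.1 -1.2] 25.9
0.18 3131 xmax 26.2 y [-22.6  20.4] circle [ 1.6 -1.2] 24.4
ring x [-29.37487253  30.77362945]
```

The sleeve is vertical in this view, with its circle fit at r = 26.7 mm and its centre at tool (-0.9, -1.3). I'll shift by (-1, -1.2) and lower.

>>> step_arm(increments=[{"xyz":[-1,-1.2,3],"twist":0,"hand":0},{"xyz":[0,0,5],"twist":0,"hand":0},{"xyz":[0,0,5],"twist":0,"hand":0},{"xyz":[0,0,2],"twist":0,"hand":0},{"xyz":[0,0,0],"twist":0,"hand":0}])

```text
time: 24.3
ee_pos: [0.5909, -0.0429, 0.2058]
tool_rot: [-0.001, 0.414, 0.91, -0.0]
contact_force: [-0.4, -0.3, -2.2]
finger_gap: 0.689
```

>>> step_arm(increments=[{"xyz":[0,0,1],"twist":0,"hand":0},{"xyz":[0,0,1],"twist":0,"hand":0},{"xyz":[0,0,0],"twist":0,"hand":0}])

```text
time: 24.6
ee_pos: [0.5913, -0.0429, 0.2045]
tool_rot: [0.0, 0.414, 0.91, 0.0]
contact_force: [-0.4, -0.5, -2.2]
finger_gap: 0.695
```

>>> step_arm(increments=[{"xyz":[0,0,1],"twist":0,"hand":0},{"xyz":[0,0,0],"twist":0,"hand":0}])

```text
time: 24.8
ee_pos: [0.5913, -0.043, 0.2034]
tool_rot: [-0.0, 0.414, 0.91, -0.0]
contact_force: [0.8, 0.3, -2.1]
finger_gap: 0.699
```

```bash
python3 al.py
```

```text
tcp [ 0.59127043 -0.04296967  0.20341661] shift tool mm [0.7 0.4 0. ] F [ 0.8  0.3 -2.1] gap 0.6987075167808636
```

Still carrying its full weight (-2.1 N), so it isn't in contact yet. Continuing in small steps.

>>> step_arm(increments=[{"xyz":[0,0,0.8],"twist":0,"hand":0},{"xyz":[0,0,0],"twist":0,"hand":0}])

```text
time: 25.0
ee_pos: [0.5913, -0.043, 0.2026]
tool_rot: [-0.0, 0.414, 0.91, -0.0]
contact_force: [-0.6, -0.0, -3.0]
finger_gap: 0.691
```

>>> step_arm(increments=[{"xyz":[0,0,0.8],"twist":0,"hand":0},{"xyz":[0,0,0],"twist":0,"hand":0}])

```text
time: 25.2
ee_pos: [0.5915, -0.043, 0.2022]
tool_rot: [0.0, 0.414, 0.91, 0.0]
contact_force: [0.4, -0.9, -0.5]
finger_gap: 0.691
```

>>> step_arm(increments=[{"xyz":[0,0,0.8],"twist":0,"hand":0},{"xyz":[0,0,0],"twist":0,"hand":0}])

```text
time: 25.4
ee_pos: [0.5916, -0.043, 0.2022]
tool_rot: [0.001, 0.414, 0.91, 0.0]
contact_force: [-1.3, 0.1, 4.4]
finger_gap: 0.694
```

Contact: z stopped at 0.2022 and Fz went from -2 to +4.4 N. Releasing gently.

>>> step_arm(increments=[{"xyz":[0,0,0],"twist":0,"hand":0.72},{"xyz":[0,0,0],"twist":0,"hand":0.76},{"xyz":[0,0,0],"twist":0,"hand":0.82},{"xyz":[0,0,0],"twist":0,"hand":0.9},{"xyz":[0,0,0],"twist":0,"hand":1},{"xyz":[0,0,0],"twist":0,"hand":1},{"xyz":[0,0,0],"twist":0,"hand":1},{"xyz":[0,0,0],"twist":0,"hand":1}])

```text
time: 26.2
ee_pos: [0.5913, -0.043, 0.2011]
tool_rot: [-0.0, 0.414, 0.91, -0.0]
contact_force: [-0.3, 0.3, -0.1]
finger_gap: 1.0
```

>>> step_arm(increments=[{"xyz":[0,0,-5],"twist":0,"hand":1},{"xyz":[0,0,-10],"twist":0,"hand":1},{"xyz":[0,0,-20],"twist":0,"hand":1},{"xyz":[0,0,-30],"twist":0,"hand":1},{"xyz":[0,0,-30],"twist":0,"hand":1},{"xyz":[0,0,-5],"twist":0,"hand":1},{"xyz":[0,0,0],"twist":0,"hand":1}])

```text
time: 26.9
ee_pos: [0.5921, -0.043, 0.3031]
tool_rot: [0.002, 0.414, 0.91, 0.001]
contact_force: [-0.3, -0.4, -1.1]
finger_gap: 1.002
```

```bash
python3 - <<'E'
from plan import *
im,d,c=shot("wrist","w14.png"); P=cloud(d,c); p,R=pose(); print(p,bot.observe()["time"])
z=P[...,2]; k=(z>.217)&(z<.23)&(np.hypot(P[...,0]-.591,P[...,1]+.0426)<.045); S=P[k]; co=np.linalg.lstsq(np.c_[S[:,:2],np.ones(len(S))],S[:,2],rcond=None)[0]
cc,r=cv2.minEnclosingCircle(S[:,:2].astype(np.float32)); print("ring",cc,r,"z",np.median(S[:,2]),"slope deg",np.degrees(co[:2]).round(2))
hsv=cv2.cvtColor(im,cv2.COLOR_RGB2HSV); m=cv2.inRange(hsv,(8,100,30),(28,255,255))>0
k=m&(z>.06)&(z<.2)&(np.hypot(P[...,0]-.591,P[...,1]+.0426)<.04); s=P[k][:,:2]; x=np.linalg.lstsq(np.c_[2*s,np.ones(len(s))],(s**2).sum(1),rcond=None)[0]; print("sleeve",x[:2],np.sqrt(x[2]+x[0]**2+x[1]**2),len(s))
im,d,c=shot("scene","s6.png")
A_=cv2.resize(cv2.cvtColor(im[170:300,240:370],cv2.COLOR_RGB2BGR),(480,480),interpolation=cv2.INTER_CUBIC); B=cv2.resize(cv2.imread("pics/w14.png"),(320,240)); out=np.zeros((480,800,3),np.uint8); out[:,:480]=A_; out[:240,480:]=B; cv2.imwrite("pics/c6.png",out)
E
```

```text
[ 0.59146403 -0.04299247  0.30140867] 26.95
ring (0.5915824770927429, -0.04375048354268074) 0.031350601464509964 z 0.22321694763385652 slope deg [-0.06  0.05]
sleeve [ 0.58986456 -0.04117638] 0.02436980291615743 1768
```

View pics/c6.png

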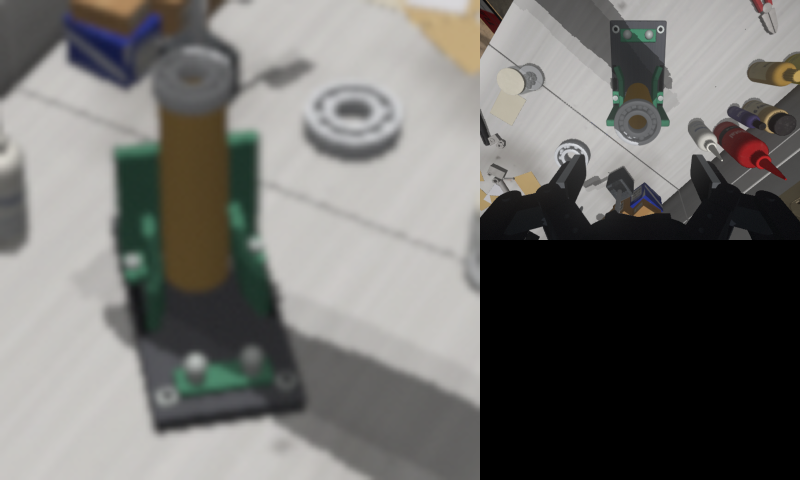

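The bearing sits flat on the sleeve's head at (192,78) in the scene half of the composite. It is level, its top is at z = 0.223, and its centre is within about 1.5 mm of the sleeve's. The gripper is clear, so I'm handing in.

```bash
python3 -c "
from cell import bot
print(bot.finish_job())"
```

```text
the job is handed in; nothing more can be done
None
```

The sleeve is standing upright against the stop's wall with the bearing on its head, and I handed the job in at about 27 s. One part did not go as asked: the foot lifted off the rail briefly while I was tipping the sleeve.

**What I did:** I slid the sleeve until its foot butted against the wall; the push stalled at about 8 N. I then tipped it up by the head in the pads and let go. I picked up the smaller ring (62 mm across) and lowered it until contact showed, with Fz going from -2 N to +4.4 N. Then I let go and drew back about 100 mm.

**Last checks:**
- **Sleeve:** it stands on its own. Before the bearing went on, its top face was level within about 0.8° at z = 0.207 m.
- **Bearing:** it is level within 0.1°, with its top at z = 0.223 m, which matches 0.207 m plus 16 mm. Its centre is about 1.3 mm from the sleeve's measured centre.
- **Bystanders:** I never reached for the ratchet, the jar or the larger ring. I did not measure their positions again at the end.

**What failed or disagreed:**
- **Foot lift:** twice during tipping, at about 22° and 34°, the foot read 2–3 mm above the rail. Wall friction was holding it the first time; the second time I had raised the head too far. I lowered it back each time. Later readings of 1.5–2 mm were within what an error in the wall's position could explain, and from about 52° on the tool was pressing down.
- **First bearing grip:** the fingertips caught only the ring's top edge, so I opened and gripped lower. Even then the fingers read 59 mm instead of 62, but the ring was held level.
- **Final sleeve fit:** the last circle fit of the sleeve was poor (r = 24.4 mm instead of 27), because the bearing partly hid it. I relied on the earlier fit instead.

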